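Make up the beaker kit and the bottle kit in their trays

ROBOT

A 6-joint arm with a two-finger parallel gripper is mounted at the origin on a cart in front of the work surface, level with it; the furniture and walls round the work are solid. World frame = base frame: x ahead of the robot, y to its left, z up, the work surface at z = 0. Lengths are in m, angles in rad, forces in N, time in s.
With the tool pointing down it reaches from about 0.25 to 0.775 m from the base axis. Payload 4 kg.
Tool frame: the origin (TCP) lies on the centre line of the jaws, within the pads' length; the fingertips stand 17 mm ahead of it and the grasp point (between the pads) lies 2 mm behind it; z points along the fingers, y is the line along which they close (so a half turn about z gives the same grasp; the last joint's range is limited). The gripper opens to 94 mm and grips with 3 to 60 N. Pads are 16 mm wide; open, the fingers measure 119 mm over their backs; the gripper's body (75 mm by 177 mm) begins 78 mm behind the grasp point.
Start: joints at [1.022, 0.087, 1.371, -0, 1.684, -0.103], TCP at [0.237, 0.496, 0.223] pointing down, gripper open.
Joint ranges: [-3.1, 3.1], [-0.76, 2.03], [0.27, 2.55], [-1.08, 4.22], [0.17, 2.65], [-2.57, 2.57]. Speed limits (rad/s): [2.79, 2.79, 3.14, 3.14, 3.14, 3.14].

INTERFACE

Orientations are given as [roll, pitch, yaw] about the fixed x, y, z axes, in that order (R = Rz(yaw) Ry(pitch) Rx(roll)).
In Python, from bench import robot gives the robot as it stands.
- The arm moves only by the tool servo_tool, never from a script. Its argument "plan" is a list of rows, each a list of 7 numbers: the shift along the tool's x, y, z normalised to -1 to 1, where 1 is 0.1 m, then the turn, a rotation vector about the tool's x, y, z normalised to -1 to 1, where 1 is pi/2 rad, then the finger opening in mm, from 0 to 94. In form: [[x, y, z, ax, ay, az, gripper], ...]. A call has 1 to 12 rows; each row is the pose to reach, as a shift and turn from the pose commanded when the call began, along the tool's axes at that moment; what a row does not reach only later rows make up. A row lasts 1/12 s, in which the tool goes at most 41.7 mm and 7.16 degrees, less where a joint would pass 70% of its speed; a pose out of reach is approached as far as the arm can. A call with a number of a shift or a turn outside -1 to 1 is refused whole. A call with a gripper value outside its range is refused whole. The fingers move at their own pace and stop on an object; the grip force is fixed at half the most. Time passes only in rows, so rows that repeat a pose let the fingers close. It gives the time, the measured TCP pose, the force, the opening and the grip force at its end, in the units of the state.
- robot.get_obs(): the state, without advancing time (a new reading comes with each control period).
- robot.snapshot(name): name is "side" or "top" or "wrist"; returns the picture (384x512x3 uint8, red, green, blue); there is no depth.
- robot.camera_params(name): a dict with "camera_matrix" (3x3 intrinsics, pixels), "distortion" ([k1, k2, p1, p2, k3] as OpenCV has them; the pictures are not rectified), "rvec" (rotation vector, rad) and "tvec" (3), from world to camera coordinates, as OpenCV has them; the wrist camera has in their place "tool_from_camera" (4x4, takes a point from camera to tool coordinates, whose origin is the TCP and whose axes are the flange's). Camera axes: x right, y down, z forward; pixel columns grow to the right and rows downward; lengths in m; the calibration is good to about 2 mm. A picture is of the moment at which its call begins: read the wrist's pose just before it. camera_params takes no time and is no camera call.
- robot.close_job(): hands the job in; it is judged then, once.
Trained networks look in the newest picture that a camera, given by its name, has taken for a name from the list of things; names that differ only in an ending like _2 or _b are one class to them, and where a whole thing is asked for, a point or a joint stands for the part that bears it (a point fixed in the world has none). Each returns a list of dicts, best first, with "conf" (0 to 1); they miss things now and then, are a little off and sometimes report something else, mostly with a low value. They report only what shows in the picture. A call takes as long as a camera call.
- robot.find_in(thing, camera): "extent" ([centre column, centre row, width, height] in pixels, round what is visible of it).
The state is a dict: "time": time; "joint_positions": joint angles; "qvel": joint speeds; "joint_torque": joint torques, N m; "tool_pos": TCP position; "ee_rot": TCP orientation; "wrist_force": force on the tool from outside, world axes, zero at the start; "wrist_torque": the same for the moment, N m; "width": finger opening in m; "finger_force": force on a finger pad.
Only numpy, scipy, OpenCV 4.12 (cv2) and the standard library are available. Lean on these libraries where they do the work, as an engineer would, in place of code of your own. Each camera call takes 0.05 s, during which the arm holds its last target. There are 200 camera calls.

TASK

Make up the two stirring kits from the stock on the table. The tray with two compartments gets the small beaker in its square compartment and, in its slot, the stirring bar that matches that slot's length; the tray with three compartments gets the little bottle in the middle compartment, the screw cap in the far end compartment, and in its slot the other, longer stirring bar. Set beaker, bottle and cap flat on the tray floor, right way up and without dropping them, lay each bar flat in its slot, and leave the tall beaker and the timer where they are.

Things in the scene. Friction and masses are not known exactly. Their poses are not given: they have to be found in the camera images.
- tray_two: Fixed tray, 150x88 mm (x by y), grey floor 3 mm thick, white ribs to 8 mm above the table. Origin: centre of underside, z up; two compartments along x, both at y = 0: a narrow slot 60 mm long (x), 36 wide (y), centred at x = -41 mm (the end nearer the robot); a nearly square compartment 78 by 80 mm centred at x = +32 mm.
- tray_three: Fixed tray, 236x88 mm (x by y), grey floor 3 mm thick, white ribs to 8 mm above the table. Origin: centre of underside, z up; three compartments along x, all at y = 0: a narrow slot 86 mm long (x), 36 wide (y), centred at x = -71 mm (the end nearer the robot); a middle one 66 by 80 mm at x = +9 mm; the far end one 68 by 80 mm at x = +80 mm.
- bar_short: The shorter of two loose black octagonal stirring bars with a small ring round the middle: 40 mm long, 12 mm across, about 20 g, lying on the table. Origin: its centre, 6 mm above what it lies on; its x axis runs along its length, z up.
- bar_long: The longer of two loose black octagonal stirring bars with a small ring round the middle: 70 mm long, 12 mm across, about 35 g, lying on the table. It is too long for the short slot. Origin: its centre, 6 mm above what it lies on; its x axis runs along its length, z up.
- beaker: The small clear beaker with some pale matter in the bottom, 60 mm tall, standing open end up; about 54 mm wide along its own x, 60 mm along its own y (with the lip), base about 50 mm across, 50 g. Rigid; can be gripped round the outside across its x in the upper half. Origin: centre of its underside, z up.
- bottle: The little white plastic bottle with a blue screw-on cap that is fixed to it, the only small bottle on the table, standing; 100 mm tall in all, straight round body 49 mm in diameter up to 70 mm above its underside, narrower above; about 80 g. Grip it round the body. Origin: centre of its underside, z up.
- cap: The loose blue screw cap, a closed disc-like cylinder 52 mm in diameter and 30 mm high, 12 g, lying on the table. Origin: centre of its underside, z up.
- beaker_tall: A tall clear beaker, 72 by 78 mm and 135 mm tall, that is no part of the kits: leave it alone. Origin: centre of its underside.
- timer: A flat white bench timer, 62 by 62 by 20 mm, lying on its back, that is no part of the kits: leave it alone. Origin: centre of its underside.

How it is judged:
At the end, for the whole second after the job is handed in: All is released, at rest, flat on the floor of its own compartment (under 3.5 mm off it, tilt under 0.1 rad, right way up), its centre near the compartment's, along and across the tray: bars within 14 and 16 mm, bottle and cap 12 and 19 mm, beaker 18 and 19 mm (x of bar_short in the frame of tray_two between -0.055 and -0.027 m and y of bar_short in the frame of tray_two between -0.016 and 0.016 m and height (world z) of bar_short between 0.006 and 0.0125 m and linear speed of each of bar_short, beaker, bar_long, bottle, cap below 0.02 m/s and angular speed of each of bar_short, beaker, bar_long, bottle, cap below 0.3 rad/s and x of beaker in the frame of tray_two between 0.014 and 0.05 m and y of beaker in the frame of tray_two between -0.019 and 0.019 m and height (world z) of beaker between 0 and 0.0065 m and x of bar_long in the frame of tray_three between -0.085 and -0.057 m and y of bar_long in the frame of tray_three between -0.016 and 0.016 m and height (world z) of bar_long between 0.006 and 0.0125 m and x of bottle in the frame of tray_three between -0.003 and 0.021 m and y of bottle in the frame of tray_three between -0.019 and 0.019 m and height (world z) of bottle between 0 and 0.0065 m and x of cap in the frame of tray_three between 0.068 and 0.092 m and y of cap in the frame of tray_three between -0.019 and 0.019 m and height (world z) of cap between 0 and 0.0065 m and angle between each of beaker, bottle, cap's own z axis and vertical below 0.1 rad and angle between each of bar_short, bar_long's own x axis and vertical above 1.45 rad); the robot touches nothing.
It fails at once if the tall beaker is pushed by more than 15 mm (distance of beaker_tall from where it was at the start of the episode above 0.015 m).
It fails at once if the timer is pushed by more than 15 mm (distance of timer from where it was at the start of the episode above 0.015 m).
It fails at once if the small beaker is dropped or flung (faster than 0.8 m/s with no finger on it, a fall of about 3 cm) (linear speed of beaker above 0.8 m/s and contact force between the fingers and beaker below 0.01 N).
It fails at once if the bottle is dropped or flung (faster than 0.8 m/s with no finger on it) (linear speed of bottle above 0.8 m/s and contact force between the fingers and bottle below 0.01 N).
It fails at once if the screw cap is dropped or flung (faster than 0.8 m/s with no finger on it) (linear speed of cap above 0.8 m/s and contact force between the fingers and cap below 0.01 N).
It also fails if it takes over 120 s, if anything falls off the work surface, if the arm or the gripper's body presses on something with over 40 N, if the wrist force passes 120 N, or if a joint passes its speed limit or range.

## Working session

There is one attempt and no reset: what is moved stays moved. The work goes in short steps, Python scripts to look and compute and a tool call to move; the robot and the scene stay as the last step left them, time stands still between calls to the robot, and variables do not carry over. Pictures are saved under pics/ and viewed, at most 14 in all, crops included, and the job is handed in when it is done.

Besides the shell and the picture viewer there is one more tool, called after ">>>" as name(argument=value, ...) on one line, values as JSON. servo_tool: Moves the arm, as the interface text tells. Scaled input: -1 to 1 covers 0.1 m each way for a shift and pi/2 rad each way for a turn. Its arguments: {"type":"object","properties":{"plan":{"type":"array","items":{"type":"array","items":{"type":"number"}}}},"required":["plan"]}

```bash
mkdir -p pics; ls
cat > h.py <<'E'
import numpy as np, cv2
from bench import robot
def ray(cam,uv):
    p=robot.camera_params(cam)
    K=np.array(p["camera_matrix"]);d=np.array(p["distortion"])
    n=cv2.undistortPoints(np.array([[uv]],float),K,d)[0,0]
    v=np.array([n[0],n[1],1.])
    if "rvec" in p:
        R=cv2.Rodrigues(np.array(p["rvec"],float))[0];t=np.array(p["tvec"],float).ravel()
        return -R.T@t,R.T@v
    o=robot.get_obs();T=np.array(p["tool_from_camera"])
    R=rot(o["ee_rot"]);
    return R@T[:3,3]+np.array(o["tool_pos"]),R@T[:3,:3]@v
def rot(e):
    from scipy.spatial.transform import Rotation as Ro
    return Ro.from_euler('xyz',e).as_matrix()
def at(cam,uv,z):
    c,v=ray(cam,uv);return c+v*(z-c[2])/v[2]
def save(cam,name):
    im=robot.snapshot(cam);cv2.imwrite("pics/"+name,im[:,:,::-1]);return im
E
python3 - <<'E'
from h import *
a=save("top","t0.png");b=save("side","s0.png")
cv2.imwrite("pics/a.png",cv2.resize(a[:,:,::-1],(800,600)))
cv2.imwrite("pics/b.png",cv2.resize(b[:,:,::-1],(800,600)))
o=robot.get_obs();print(o)
for n in ["tray_two","tray_three","bar_short","bar_long","beaker","bottle","cap","beaker_tall","timer"]:
    for c in["top","side"]:
        print(n,c,[(round(r["conf"],2),np.round(r["extent"]).tolist(),np.round(at(c,r["extent"][:2],0)[:2],3).tolist()) for r in robot.find_in(n,c)][:3])
for c in["top","side"]:print(c,ray(c,(256,192)))
print(robot.camera_params("wrist"))
E
```

```text
pics
{'time': 0.1, 'joint_positions': array([ 1.02188597e+00,  8.78479608e-02,  1.37210125e+00, -2.71318377e-05,
        1.68360677e+00, -1.03088800e-01]), 'qvel': array([-0.00053825, -0.00224132, -0.00304723, -0.00061627, -0.00013859,
        0.00161259]), 'joint_torque': array([ 2.46755502e-03, -3.41252446e+01, -3.03301227e+01,  7.20047601e-02,
        3.04574613e-02, -8.37542029e-05]), 'tool_pos': array([0.23692073, 0.49583632, 0.22144026]), 'ee_rot': array([-3.13963698e+00, -1.75215846e-04,  2.69576790e+00]), 'wrist_force': array([ 0.0326608 , -0.56615657,  0.37812302]), 'wrist_torque': array([0.0145328 , 0.00152341, 0.00531222]), 'finger_force': 0.0, 'width': 0.09376610711061174}
tray_two top [(0.92, [214.0, 196.0, 34.0, 47.0], [0.502, 0.126])]
tray_two side [(0.95, [248.0, 185.0, 42.0, 13.0], [0.499, 0.154])]
tray_three top [(0.78, [259.0, 195.0, 36.0, 75.0], [0.511, -0.021]), (0.45, [127.0, 209.0, 15.0, 18.0], [0.452, 0.401])]
tray_three side [(0.67, [265.0, 202.0, 72.0, 14.0], [0.51, -0.011])]
bar_short top [(0.41, [151.0, 181.0, 7.0, 7.0], [0.545, 0.33])]
bar_short side [(0.
[... 1062 characters left out ...]
, -1.32180965,  0.61024704]), array([ 0.29189057,  0.87751522, -0.38068015]))
{'camera_matrix': array([[316.11018479,   0.        , 255.55241635],
       [  0.        , 316.11018479, 189.25264959],
       [  0.        ,   0.        ,   1.        ]]), 'distortion': array([-0.08207856,  0.        ,  0.        ,  0.        ,  0.        ]), 'tool_from_camera': array([[-7.67612454e-04, -9.69154325e-01, -2.46453455e-01,
         7.11875433e-02],
       [ 9.99999489e-01, -9.06103085e-04,  4.48529566e-04,
         7.64059103e-04],
       [-6.58006605e-04, -2.46452985e-01,  9.69154525e-01,
        -1.62274325e-01],
       [ 0.00000000e+00,  0.00000000e+00,  0.00000000e+00,
         1.00000000e+00]])}
```

View pics/a.png

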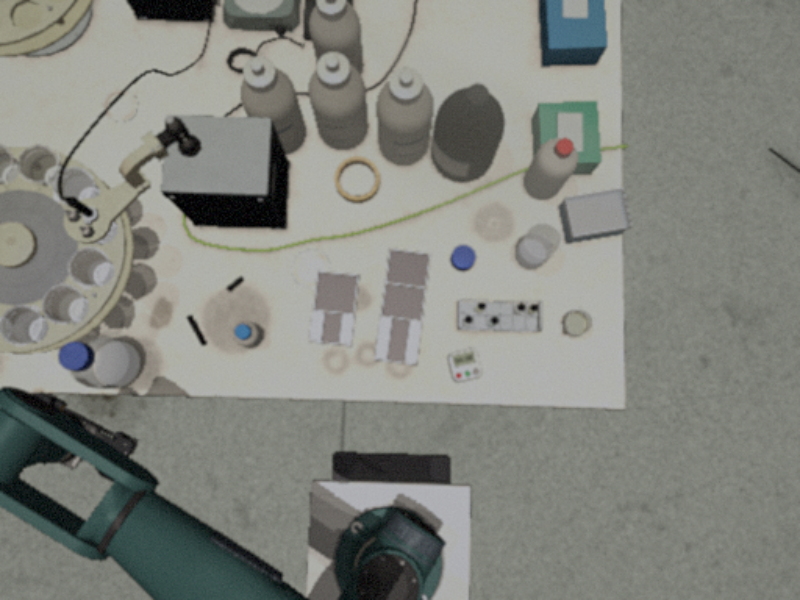

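View pics/b.png

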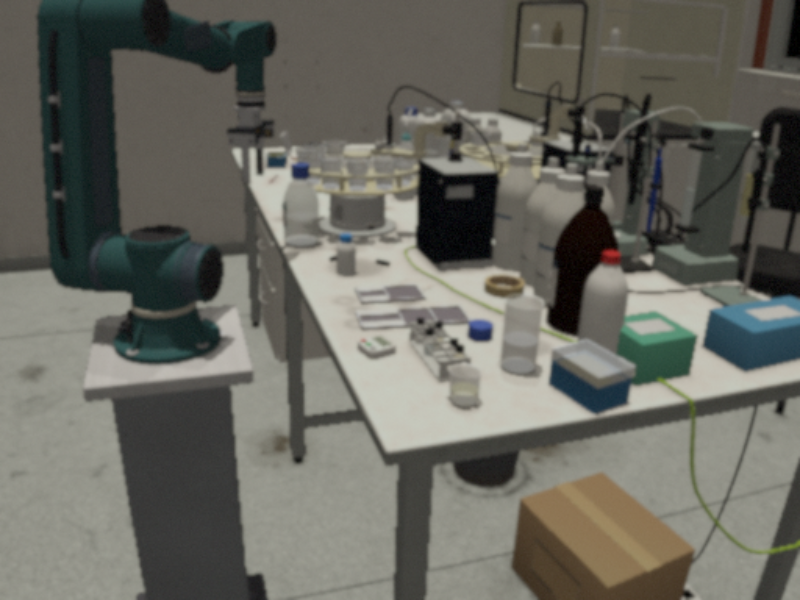

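The top view (800 px scale) shows the bars at (235,284) and (197,330), the bottle at (246,335), the trays at (334,307) and (404,307), the cap at (463,257) and the timer at (464,365). The small beaker is at (576,323) and the tall one at (538,246). The side view agrees with this. Next I'll take a closer look with the wrist camera.

```bash
cat >> h.py <<'E'
def legs(wps,start=None):
    """waypoints (x,y,z,yaw), tool down; prints tool-frame normalised shifts per call"""
    o=robot.get_obs();p=np.array(o["tool_pos"]);yaw=o["ee_rot"][2]
    if start: p=np.array(start[:3]);yaw=start[3]
    for w in wps:
        d=np.array(w[:3])-p;R=rot([np.pi,0,yaw]);s=R.T@d*10
        dy=(w[3]-yaw+np.pi)%(2*np.pi)-np.pi;az=-dy/(np.pi/2)
        n=max(1,int(np.ceil(np.abs(s).max()-1e-3)))
        if n>1 and abs(dy)>0.02: print("SPLIT turn")
        print(n,"x",np.round(s/n,3).tolist(),"az",round(az,3),"rows~",int(np.ceil(max(np.linalg.norm(s/n)*2.4,abs(dy)/0.125)))+1)
        p=np.array(w[:3]);yaw=w[3]
E
python3 - <<'E'
from h import *
o=robot.get_obs();p=o["tool_pos"];y=o["ee_rot"][2]
legs([(p[0],p[1],p[2],np.pi),(0.42,0.30,0.25,np.pi)])
E
```

```text
1 x [0.0, 0.0, 0.0] az -0.284 rows~ 5
2 x [-0.914, -0.981, -0.138] az -0.0 rows~ 5
```

>>> servo_tool(plan=[[0,0,-0.3,0,0,-0.284,94],[0,0,-0.3,0,0,-0.284,94],[0,0,-0.3,0,0,-0.284,94],[0,0,-0.3,0,0,-0.284,94],[0,0,-0.3,0,0,-0.284,94]])

```text
time: 1.42
tool_pos: [0.2372, 0.4963, 0.2527]
ee_rot: [3.141, 0.0, -3.14]
wrist_force: [-0.5, -0.4, 0.4]
width: 0.0939
finger_force: 0.0
```

>>> servo_tool(plan=[[-0.91,-0.98,0,0,0,0,94],[-0.91,-0.98,0,0,0,0,94],[-0.91,-0.98,0,0,0,0,94],[-0.91,-0.98,0,0,0,0,94],[-0.91,-0.98,0,0,0,0,94]])

```text
time: 1.83
tool_pos: [0.3299, 0.3965, 0.2525]
ee_rot: [-3.141, 0.0, 3.136]
wrist_force: [-0.2, 0.3, -0.2]
width: 0.0943
finger_force: 0.0
```

>>> servo_tool(plan=[[-0.91,-0.98,0,0,0,0,94],[-0.91,-0.98,0,0,0,0,94],[-0.91,-0.98,0,0,0,0,94],[-0.91,-0.98,0,0,0,0,94],[-0.91,-0.98,0,0,0,0,94],[-0.91,-0.98,0,0,0,0,94]])

```text
time: 2.33
tool_pos: [0.4186, 0.3014, 0.2524]
ee_rot: [3.14, -0.001, 3.142]
wrist_force: [-0.2, -0.1, -0.8]
width: 0.0937
finger_force: 0.0
```

Run:
```python
from h import *
o=robot.get_obs();print(o["time"],o["tool_pos"],o["ee_rot"],o["joint_positions"])
a=save("wrist","w1.png")
for n in ["tray_two","tray_three","bar_short","bar_long","bottle"]:
    print(n,[(round(r["conf"],2),np.round(r["extent"]).tolist(),np.round(at("wrist",r["extent"][:2],0.006)[:2],3).tolist()) for r in robot.find_in(n,"wrist")][:3])
cv2.imwrite("pics/w1b.png",cv2.resize(a[:,:,::-1],(800,600),interpolation=cv2.INTER_CUBIC))
```

```text
2.3333 [0.41857044 0.30139791 0.25235075] [ 3.14044148e+00 -1.17546093e-03  3.14152158e+00] [ 5.13082112e-01  7.05454778e-03  1.39553229e+00  1.60271297e-03
  1.73946453e+00 -1.05737378e+00]
tray_two [(0.72, [129.0, 220.0, 68.0, 106.0], [0.495, 0.127])]
tray_three [(0.62, [37.0, 200.0, 68.0, 117.0], [0.467, -0.004])]
bar_short [(0.54, [278.0, 254.0, 29.0, 24.0], [0.546, 0.335])]
bar_long [(0.72, [332.0, 184.0, 30.0, 45.0], [0.444, 0.405])]
bottle [(0.64, [252.0, 183.0, 46.0, 52.0], [0.443, 0.298])]
```

View pics/w1b.png

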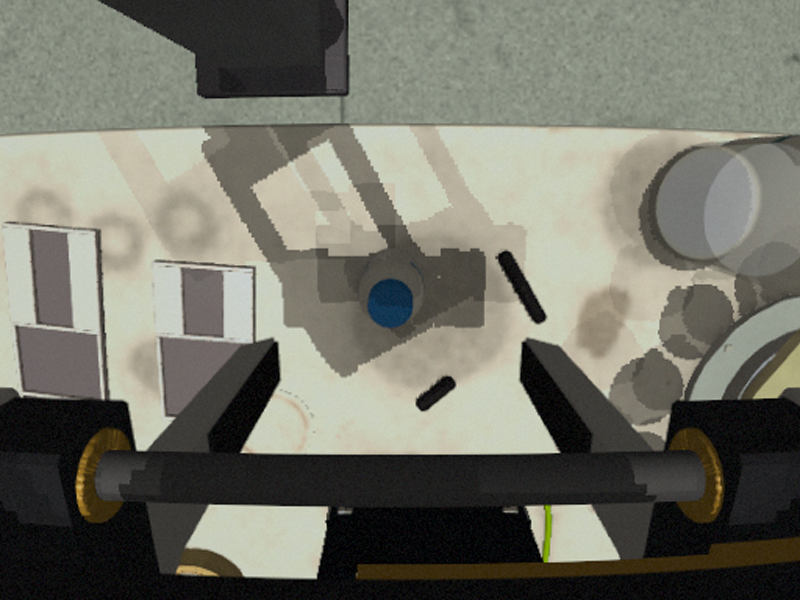

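The wrist view (800 px scale, image up = toward the robot) shows the long bar from (502,255) to (541,320) and the short bar from (420,407) to (452,380). The bottle cap is at (391,302). The near corners of tray_two are at (153,261) and (256,266), those of tray_three at (4,222) and (102,229). Next I'll measure these.

Run:
```python
from h import *
a=cv2.imread("pics/w1.png");g=a.max(2)
for n,(cx,cy) in {"short":(279,252),"long":(334,184)}.items():
    m=np.zeros_like(g);m[cy-30:cy+30,cx-26:cx+26]=(g[cy-30:cy+30,cx-26:cx+26]<45)
    k,l,s,c=cv2.connectedComponentsWithStats(m);i=1+s[1:,4].argmax()
    pts=np.argwhere(l==i)[:,::-1]
    w=np.array([at("wrist",p+0.0,0.008)[:2] for p in pts])
    r=cv2.minAreaRect((w*1000).astype(np.float32));cc=w-w.mean(0);e,v=np.linalg.eigh(cc.T@cc);d=v[:,1]
    print(n,len(pts),r,w.mean(0),np.degrees(np.arctan2(d[1],d[0]))%180)
s=512/800
for n,l,z in [("two",[(153,261),(256,266),(157,336),(255,339),(165,417)],.008),("three",[(4,222),(102,229),(14,324),(104,330),(18,392)],.008),("bigbottle",[(640,205),(765,205),(700,265)],0.0),
  ("bottletop",[(391,302)],.1),("caredge",[(690,380),(710,340)],0.0),("bottlebodytop",[(362,280),(422,280),(391,252)],.07),("sc",[(640,390),(695,320)],0.)]:
    print(n,[np.round(at("wrist",(u*s,v*s),z)[:2],4).tolist() for u,v in l])
```

```text
short 233 ((540.7532348632812, 334.83837890625), (12.825982093811035, 39.89183044433594), 42.165042877197266) [0.54089428 0.33470702] 132.98238554753559
long 422 ((443.5894775390625, 406.1694030761719), (70.46629333496094, 11.72240161895752), 32.41427230834961) [0.44260207 0.40580972] 32.31922904160783
two [[0.4208, 0.0925], [0.4254, 0.1817], [0.4882, 0.0878], [0.4904, 0.1762], [0.5678, 0.0847]]
three [[0.3854, -0.0413], [0.393, 0.0502], [0.4782, -0.0494], [0.483, 0.0388], [0.5461, -0.0603]]
bigbottle [[0.3735, 0.5065], [0.371, 0.6219], [0.4248, 0.568]]
bottletop [[0.4319, 0.2968]]
caredge [[0.5346, 0.5759], [0.4949, 0.589]]
bottlebodytop [[0.4237, 0.2757], [0.4237, 0.3186], [0.4035, 0.2965]]
sc [[0.5439, 0.5278], [0.4756, 0.5711]]
```

Run:
```python
from h import *
r=np.radians
legs([(.4432,.406,.15,r(212.3)),(.4432,.406,.05,r(212.3)),(.4432,.406,.022,r(212.3))])
s=512/800
print("box front base?",[np.round(at("top",(u*s,v*s),z)[:2],3).tolist() for u,v,z in [(190,222,0),(287,226,0),(270,196,.2),(166,192,.2),(75,355,.15)]])
for n in["tray_two","tray_three","cap","timer"]:pass
a=cv2.imread("pics/t0.png")[130:270,90:410];cv2.imwrite("pics/tz.png",cv2.resize(a,(800,350),interpolation=cv2.INTER_CUBIC))
```

```text
SPLIT turn
2 x [-0.126, 0.522, 0.513] az -0.357 rows~ 6
1 x [-0.0, -0.0, 1.0] az -0.0 rows~ 4
1 x [-0.0, -0.0, 0.28] az -0.0 rows~ 2
box front base? [[0.671, 0.434], [0.67, 0.232], [0.676, 0.236], [0.677, 0.426], [0.377, 0.584]]
```

View pics/tz.png

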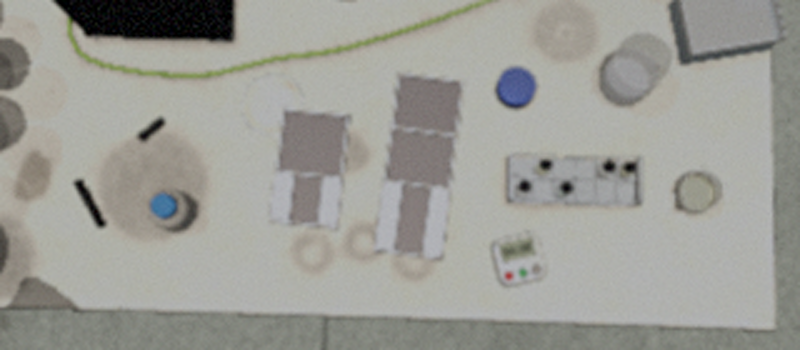

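The zoomed top view shows the black box's front base at x≈0.67, clear of the short-bar grasp. Both trays are turned slightly clockwise. Now moving to the long bar.

>>> servo_tool(plan=[[-0.25,1,0.3,0,0,-0.359,50],[-0.25,1,0.6,0,0,-0.359,50],[-0.25,1,1,0,0,-0.359,50],[-0.25,1,1,0,0,-0.359,50],[-0.25,1,1,0,0,-0.359,50],[-0.25,1,1,0,0,-0.359,50],[-0.25,1,1,0,0,-0.359,50]])

```text
time: 3.22
tool_pos: [0.4438, 0.4009, 0.1526]
ee_rot: [3.142, 0.0, -2.578]
wrist_force: [0.5, 0.4, -0.1]
width: 0.0518
finger_force: 0.0
```

Run:
```python
from h import *
r=np.radians
print(robot.get_obs()["tool_pos"],robot.get_obs()["ee_rot"])
a=save("wrist","w2.png")
print(robot.find_in("bar_long","wrist"))
g=a.max(2)
e=robot.find_in("bar_long","wrist")[0]["extent"];cx,cy,W,H=map(int,e)
m=np.zeros_like(g);sl=np.s_[cy-H//2-6:cy+H//2+6,cx-W//2-6:cx+W//2+6];m[sl]=g[sl]<45
k,l,s,c=cv2.connectedComponentsWithStats(m);i=1+s[1:,4].argmax()
w=np.array([at("wrist",p+0.0,0.008)[:2] for p in np.argwhere(l==i)[:,::-1]])
print(cv2.minAreaRect((w*1000).astype(np.float32)))
legs([(.4432,.406,.055,r(212.3)),(.4432,.406,.022,r(212.3))])
```

```text
[0.44380867 0.40093208 0.15256011] [ 3.14155762e+00  5.51837290e-06 -2.57814069e+00]
[{'extent': [260.0, 184.2, 13.3, 70.4], 'conf': 0.57}]
((445.6702575683594, 407.0682678222656), (70.39918518066406, 12.079238891601562), 32.67538833618164)
1 x [-0.015, 0.053, 0.995] az -0.0 rows~ 4
1 x [-0.0, -0.0, 0.33] az -0.0 rows~ 2
```

>>> servo_tool(plan=[[-0.03,0.05,0.4,0,0,0,40],[-0.03,0.05,1,0,0,0,40],[-0.03,0.05,1,0,0,0,40],[-0.03,0.05,1,0,0,0,40]])

```text
time: 3.7
tool_pos: [0.4413, 0.4037, 0.0476]
ee_rot: [-3.141, -0.009, -2.579]
wrist_force: [-0.6, 0.2, -0.6]
width: 0.0398
finger_force: 0.0
```

>>> servo_tool(plan=[[0,0,0.31,0,0,0,40],[0,0,0.31,0,0,0,40],[0,0,0.31,0,0,0,40],[0,0,0.31,0,0,0,0],[0,0,0.31,0,0,0,0],[0,0,0.31,0,0,0,0],[0,0,0.31,0,0,0,0],[0,0,0.31,0,0,0,0]])

```text
time: 4.37
tool_pos: [0.4446, 0.4067, 0.0227]
ee_rot: [3.141, 0.002, -2.577]
wrist_force: [1.0, -0.2, 2.4]
width: 0.0115
finger_force: 30.0
```

>>> servo_tool(plan=[[0,0,-0.5,0,0,0,0],[0,0,-1,0,0,0,0],[0,0,-1,0,0,0,0],[0,0,-1,0,0,0,0]])

```text
time: 4.7
tool_pos: [0.4469, 0.4084, 0.1286]
ee_rot: [3.141, 0.012, -2.577]
wrist_force: [-0.8, 0.9, 0.3]
width: 0.0115
finger_force: 30.0
```

>>> servo_tool(plan=[[0,0,-0.9,0,0,0.413,0],[0,0,-0.9,0,0,0.413,0],[0,0,-0.9,0,0,0.413,0],[0,0,-0.9,0,0,0.413,0],[0,0,-0.9,0,0,0.413,0],[0,0,-0.9,0,0,0.413,0],[0,0,-0.9,0,0,0.413,0]])

```text
time: 5.28
tool_pos: [0.4435, 0.4058, 0.2098]
ee_rot: [-3.14, -0.002, 3.059]
wrist_force: [0.6, 0.6, -1.1]
width: 0.0117
finger_force: 30.0
```

>>> servo_tool(plan=[[0,-1,0,0,0,0,0],[0,-1,0,0,0,0,0],[0,-1,0,0,0,0,0],[0,-1,0,0,0,0,0]])

```text
time: 5.62
tool_pos: [0.4352, 0.3034, 0.2108]
ee_rot: [-3.14, -0.001, 3.056]
wrist_force: [0.2, 0.8, -0.5]
width: 0.0114
finger_force: 30.0
```

>>> servo_tool(plan=[[0,-1,0,0,0,0,0],[0,-1,0,0,0,0,0],[0,-1,0,0,0,0,0],[0,-1,0,0,0,0,0]])

```text
time: 5.95
tool_pos: [0.427, 0.2048, 0.2111]
ee_rot: [-3.141, -0.0, 3.056]
wrist_force: [-0.3, 0.4, 0.1]
width: 0.0112
finger_force: 30.0
```

>>> servo_tool(plan=[[0,-1,0,0,0,0,0],[0,-1,0,0,0,0,0],[0,-1,0,0,0,0,0],[0,-1,0,0,0,0,0],[0,-1,0,0,0,0,0]])

```text
time: 6.37
tool_pos: [0.4192, 0.1081, 0.2113]
ee_rot: [3.14, -0.0, 3.057]
wrist_force: [0.3, 1.0, 0.5]
width: 0.0114
finger_force: 30.0
```

Run:
```python
from h import *
o=robot.get_obs();print(o["time"],o["tool_pos"],o["ee_rot"],o["width"])
a=save("wrist","w3.png")
cv2.imwrite("pics/w3b.png",cv2.resize(a[:,:,::-1],(800,600),interpolation=cv2.INTER_CUBIC))
```

```text
6.3667 [0.41916485 0.10806486 0.21129255] [ 3.14003025e+00 -7.81461132e-05  3.05731051e+00] 0.0113583698475471
```

View pics/w3b.png

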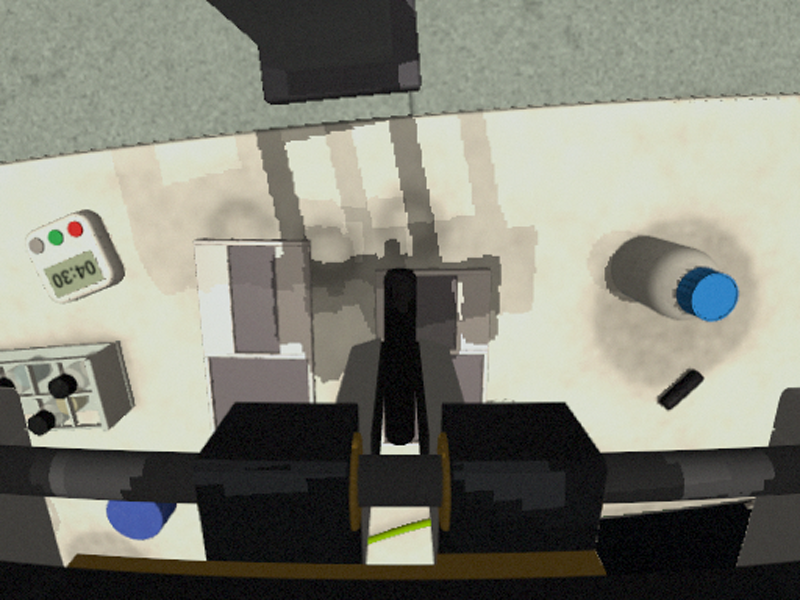

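The long bar hangs straight in the jaws. Tray_three's near corners are at (196,241) and (310,241) and tray_two's at (378,270) and (490,270), both level in the image. The timer is at (73,255), the bottle on the right. Next I'll compute the tray poses.

Run:
```python
from h import *
s=512/800
for n,l in [("three",[(196,241),(310,241),(209,358),(312,357),(213,423)]),("two",[(378,270),(490,270),(485,405)])]:
    P=np.array([at("wrist",(u*s,v*s),.008)[:2] for u,v in l]);print(n,np.round(P,4).tolist())
    d=P[1]-P[0];y1=np.degrees(np.arctan2(d[1],d[0]))-90
    q=(P[4]-P[0]) if n=="three" else P[2]-P[1];print("w",np.linalg.norm(d),y1,np.degrees(np.arctan2(q[1],q[0])))
p=robot.camera_params("top");
# refine by top image: project predicted outlines
```

```text
three [[0.3859, -0.0411], [0.3937, 0.0451], [0.4796, -0.048], [0.4852, 0.0348], [0.537, -0.0557]]
w 0.08658363513989381 -5.148987154583651 -5.525525458015601
two [[0.4199, 0.0936], [0.427, 0.1779], [0.5387, 0.1698]]
w 0.08465944404709734 -4.803032718814023 -4.154120323328994
```

Run:
```python
from h import *
r=np.radians(174.7)
legs([(.4363,-.0013,.2113,r),(.4363,-.0013,.027,r)])
```

```text
2 x [-0.131, -0.54, -0.0] az 0.006 rows~ 3
2 x [-0.0, -0.0, 0.922] az -0.0 rows~ 4
```

>>> servo_tool(plan=[[-0.13,-0.54,0,0,0,0.003,0],[-0.13,-0.54,0,0,0,0.003,0],[-0.13,-0.54,0,0,0,0.003,0]])

```text
time: 6.67
tool_pos: [0.4279, 0.0522, 0.2112]
ee_rot: [-3.141, -0.0, 3.052]
wrist_force: [-0.5, 0.5, -0.7]
width: 0.0115
finger_force: 30.0
```

>>> servo_tool(plan=[[-0.13,-0.54,0,0,0,0.003,0],[-0.13,-0.54,0.5,0,0,0.003,0],[-0.13,-0.54,0.9,0,0,0.003,0],[-0.13,-0.54,0.9,0,0,0.003,0],[-0.13,-0.54,0.9,0,0,0.003,0],[-0.13,-0.54,0.9,0,0,0.003,0],[-0.13,-0.54,0.9,0,0,0.003,0]])

```text
time: 7.25
tool_pos: [0.4373, -0.0017, 0.1243]
ee_rot: [3.141, 0.005, 3.049]
wrist_force: [1.1, -1.0, -0.7]
width: 0.0115
finger_force: 30.0
```

>>> servo_tool(plan=[[0,0,0.3,0,0,0,0],[0,0,0.6,0,0,0,0],[0,0,0.6,0,0,0,0],[0,0,0.6,0,0,0,0],[0,0,0.6,0,0,0,0]])

```text
time: 7.67
tool_pos: [0.4373, -0.0025, 0.0643]
ee_rot: [-3.142, 0.005, 3.048]
wrist_force: [0.2, 0.0, -0.4]
width: 0.0115
finger_force: 30.0
```

Run:
```python
from h import *
r=np.radians(174.7)
o=robot.get_obs();print(o["time"],o["tool_pos"],o["ee_rot"],o["width"])
legs([(.4363,-.0013,.027,r)])
a=save("wrist","w4.png")
cv2.imwrite("pics/w4b.png",cv2.resize(a[:,:,::-1],(800,600),interpolation=cv2.INTER_CUBIC))
```

```text
7.6667 [ 0.43728215 -0.00254035  0.06430284] [-3.14157987  0.00463181  3.04826533] 0.011475170475912082
1 x [0.011, 0.011, 0.373] az -0.001 rows~ 2
```

View pics/w4b.png

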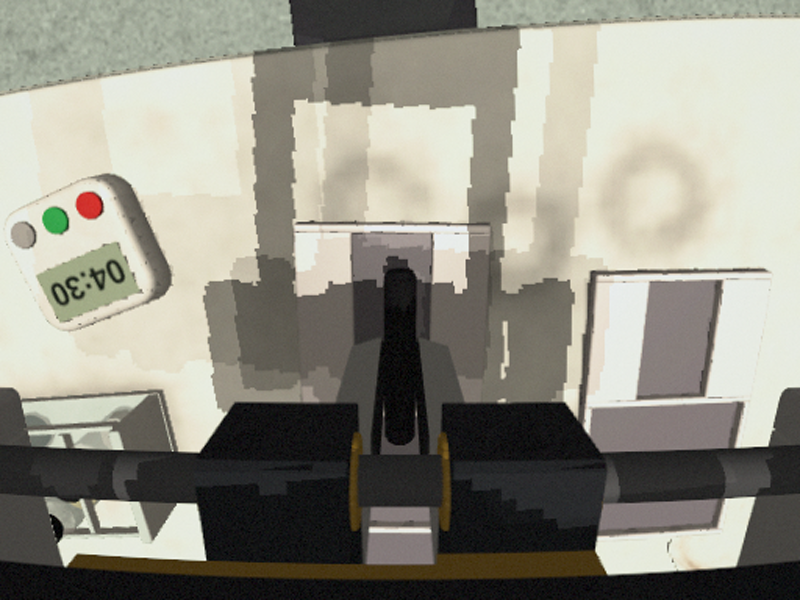

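The slot spans columns 350–432 and the bar is at about 400, so it is slightly right of centre. The tray's near edge runs from (295,228) to (490,228). Next I'll measure this offset.

Run:
```python
from h import *
s=512/800
for l in [[(295,228),(490,228)],[(351,280),(432,280)],[(366,527),(436,527)],[(591,272),(770,271)],[(587,403),(742,401)],[(770,271),(720,528)]]:
    P=np.array([at("wrist",(u*s,v*s),.008)[:2] for u,v in l]);d=P[1]-P[0]
    print(np.round(P,4).tolist(),P.mean(0).round(4),np.linalg.norm(d),np.degrees(np.arctan2(d[1],d[0]))-90)
```

```text
[[0.3874, -0.0437], [0.3956, 0.0424]] [ 0.3915 -0.0006] 0.08642921439734357 -5.431231783075972
[[0.4133, -0.0217], [0.4167, 0.0149]] [ 0.415  -0.0034] 0.03673075742278439 -5.426144074857433
[[0.5476, -0.0302], [0.5511, 0.0069]] [ 0.5493 -0.0116] 0.03723991211259147 -5.487623883581193
[[0.4198, 0.0878], [0.4272, 0.1762]] [0.4235 0.132 ] 0.08870374688949366 -4.814501407957678
[[0.4858, 0.0864], [0.4944, 0.1682]] [0.4901 0.1273] 0.08224437515445474 -5.999121550360897
[[0.4272, 0.1762], [0.5733, 0.1654]] [0.5003 0.1708] 0.14643506927542127 -94.23167195757364
```

>>> servo_tool(plan=[[0,-0.025,0.25,0,0,0,0],[0,-0.025,0.37,0,0,0,0],[0,-0.025,0.37,0,0,0,0],[0,-0.025,0.37,0,0,0,0],[0,-0.025,0.37,0,0,0,0],[0,-0.025,0.37,0,0,0,30],[0,-0.025,0.37,0,0,0,30],[0,-0.025,0.37,0,0,0,30]])

```text
time: 8.38
tool_pos: [0.4356, -0.0051, 0.0253]
ee_rot: [3.142, 0.001, 3.048]
wrist_force: [-0.5, -0.6, 0.6]
width: 0.0275
finger_force: 0.0
```

>>> servo_tool(plan=[[0,0,-0.4,0,0,0,50],[0,0,-1,0,0,0,50],[0,0,-1,0,0,0,50],[0,0,-1,0,0,0,50]])

```text
time: 8.72
tool_pos: [0.4387, -0.0056, 0.1306]
ee_rot: [-3.141, 0.012, 3.048]
wrist_force: [0.6, -0.1, 0.1]
width: 0.0493
finger_force: 0.0
```

Run:
```python
from h import *
o=robot.get_obs();print(o["time"],o["tool_pos"],o["ee_rot"],o["width"])
a=save("wrist","w5.png");r=np.radians
for n in ["bar_long","cap","timer","bottle","bar_short"]:
    print(n,[(round(q["conf"],2),np.round(q["extent"]).tolist(),np.round(at("wrist",q["extent"][:2],0.009)[:2],3).tolist()) for q in robot.find_in(n,"wrist")][:2])
p=o["tool_pos"]
legs([(p[0],p[1],.17,r(133)),(.541,.335,.17,r(133))])
```

```text
8.7167 [ 0.43865893 -0.0055799   0.13062586] [-3.14112157  0.0118285   3.04775159] 0.04926071823219135
bar_long [(0.88, [255.0, 184.0, 11.0, 79.0], [0.431, -0.004])]
cap []
timer [(0.57, [102.0, 147.0, 83.0, 80.0], [0.382, -0.137]), (0.35, [397.0, 212.0, 100.0, 113.0], [0.467, 0.125])]
bottle [(0.27, [255.0, 185.0, 13.0, 76.0], [0.429, -0.004])]
bar_short []
1 x [-0.05, -0.002, -0.476] az 0.462 rows~ 7
4 x [0.448, 0.768, 0.0] az -0.0 rows~ 4
```

>>> servo_tool(plan=[[0,0,-0.45,0,0,0.462,45],[0,0,-0.45,0,0,0.462,45],[0,0,-0.45,0,0,0.462,45],[0,0,-0.45,0,0,0.462,45],[0,0,-0.45,0,0,0.462,45],[0,0,-0.45,0,0,0.462,45],[0,0,-0.45,0,0,0.462,45]])

```text
time: 9.6
tool_pos: [0.4343, -0.005, 0.1679]
ee_rot: [-3.14, -0.002, 2.32]
wrist_force: [-0.3, 0.2, 0.5]
width: 0.0452
finger_force: 0.0
```

>>> servo_tool(plan=[[0.58,1,0,0,0,0,45],[0.58,1,0,0,0,0,45],[0.58,1,0,0,0,0,45],[0.58,1,0,0,0,0,45]])

```text
time: 9.93
tool_pos: [0.4688, 0.1099, 0.1681]
ee_rot: [3.141, -0.003, 2.33]
wrist_force: [0.0, -0.8, 0.5]
width: 0.0446
finger_force: 0.0
```

>>> servo_tool(plan=[[0.58,1,0,0,0,0,45],[0.58,1,0,0,0,0,45],[0.58,1,0,0,0,0,45],[0.58,1,0,0,0,0,45]])

```text
time: 10.27
tool_pos: [0.5023, 0.2201, 0.1677]
ee_rot: [-3.141, -0.003, 2.329]
wrist_force: [-0.8, -0.7, -0.1]
width: 0.0455
finger_force: 0.0
```

>>> servo_tool(plan=[[0.6,1,0,0,0,0,45],[0.6,1,0,0,0,0,45],[0.6,1,0,0,0,0,45],[0.6,1,0,0,0,0,45],[0.6,1,0,0,0,0,45],[0.6,1,0,0,0,0,45]])

```text
time: 10.77
tool_pos: [0.5339, 0.3267, 0.1686]
ee_rot: [-3.139, 0.0, 2.322]
wrist_force: [0.7, -0.6, 0.3]
width: 0.0452
finger_force: 0.0
```

```bash
cat >> h.py <<'E'
def bar(name):
    a=robot.snapshot("wrist");g=a.max(2)
    f=robot.find_in(name,"wrist");print(f[:2])
    cx,cy,W,H=map(int,f[0]["extent"])
    m=np.zeros_like(g);sl=np.s_[max(0,cy-H//2-6):cy+H//2+6,max(0,cx-W//2-6):cx+W//2+6];m[sl]=g[sl]<45
    k,l,s,c=cv2.connectedComponentsWithStats(m);i=1+s[1:,4].argmax()
    w=np.array([at("wrist",p+0.0,0.008)[:2] for p in np.argwhere(l==i)[:,::-1]])
    r=cv2.minAreaRect((w*1000).astype(np.float32));print(r);return np.array(r[0])/1000
E
python3 - <<'E'
from h import *
o=robot.get_obs();print(o["time"],o["tool_pos"],o["ee_rot"],o["width"])
c=bar("bar_short");r=np.radians(133)
legs([(c[0],c[1],.05,r),(c[0],c[1],.022,r)])
E
```

```text
10.7667 [0.53389534 0.32668048 0.16856932] [-3.13903865e+00  2.74810007e-04  2.32233253e+00] 0.04523745599026786
[{'extent': [265.4, 179.8, 14.2, 36.5], 'conf': 0.75}]
((542.3197021484375, 334.78973388671875), (12.604543685913086, 39.69483947753906), 42.97255325317383)
2 x [0.003, 0.059, 0.597] az -0.0 rows~ 3
1 x [0.0, -0.0, 0.28] az -0.0 rows~ 2
```

>>> servo_tool(plan=[[0,0.11,0.4,0,0,0,45],[0,0.11,0.8,0,0,0,45],[0,0.11,1,0,0,0,45],[0,0.11,1,0,0,0,45]])

```text
time: 11.2
tool_pos: [0.5384, 0.3322, 0.0629]
ee_rot: [-3.129, -0.003, 2.321]
wrist_force: [-0.6, 0.9, -0.0]
width: 0.0453
finger_force: 0.0
```

>>> servo_tool(plan=[[0,0,0.46,0,0,0,45],[0,0,0.46,0,0,0,45],[0,0,0.46,0,0,0,45],[0,0,0.46,0,0,0,45],[0,0,0.46,0,0,0,0],[0,0,0.46,0,0,0,0],[0,0,0.46,0,0,0,0],[0,0,0.46,0,0,0,0],[0,0,0.46,0,0,0,0]])

```text
time: 11.95
tool_pos: [0.5425, 0.336, 0.0243]
ee_rot: [3.14, 0.0, 2.322]
wrist_force: [-0.1, -0.5, -0.0]
width: 0.0149
finger_force: 0.1
```

>>> servo_tool(plan=[[0,0,-0.5,0,0,0,0],[0,0,-1,0,0,0,0],[0,0,-1,0,0,0,0],[0,0,-1,0,0,0,0],[0,0,-1,0,0,0,0]])

```text
time: 12.37
tool_pos: [0.5429, 0.3362, 0.1251]
ee_rot: [3.138, 0.001, 2.322]
wrist_force: [0.2, 1.0, -0.9]
width: 0.0004
finger_force: 0.0
```

Run:
```python
from h import *
o=robot.get_obs();p=o["tool_pos"];r=np.radians(175.5)
legs([(p[0],p[1],.16,r),(.4574,.1303,.16,r),(.4574,.1303,.06,r),(.4574,.1303,.027,r)])
```

```text
1 x [0.0, 0.0, -0.349] az -0.472 rows~ 7
3 x [0.23, -0.707, -0.0] az -0.0 rows~ 3
1 x [0.0, -0.0, 1.0] az -0.0 rows~ 4
1 x [0.0, -0.0, 0.33] az -0.0 rows~ 2
```

The grasp missed because I lifted before the fingers had closed. I'll look again.

>>> servo_tool(plan=[[0,0,0,0,0,0,45],[0,0,0,0,0,0,45],[0,0,0,0,0,0,45],[0,0,0,0,0,0,45],[0,0,0,0,0,0,45]])

```text
time: 12.78
tool_pos: [0.5417, 0.3355, 0.1222]
ee_rot: [-3.14, -0.001, 2.322]
wrist_force: [0.9, 0.1, -0.8]
width: 0.0303
finger_force: 0.0
```

Run:
```python
from h import *
o=robot.get_obs();print(o["time"],o["tool_pos"],o["ee_rot"],o["width"])
c=bar("bar_short");r=np.radians(133)
legs([(c[0],c[1],.022,r)])
```

```text
12.7833 [0.54174648 0.33552146 0.12216916] [-3.13953641e+00 -6.66486618e-04  2.32192520e+00] 0.03034503006783202
[{'extent': [250.5, 189.6, 19.7, 47.2], 'conf': 0.77}]
((538.2566528320312, 332.87371826171875), (11.800549507141113, 40.25416564941406), 42.433841705322266)
2 x [0.003, -0.023, 0.504] az 0.0 rows~ 3
```

>>> servo_tool(plan=[[0,-0.045,0,0,0,0,45],[0,-0.045,0.3,0,0,0,45],[0,-0.045,0.7,0,0,0,45],[0,-0.045,1,0,0,0,45],[0,-0.045,1,0,0,0,45],[0,-0.045,1,0,0,0,45],[0,-0.045,1,0,0,0,45]])

```text
time: 13.47
tool_pos: [0.5392, 0.3328, 0.0245]
ee_rot: [3.141, 0.0, 2.322]
wrist_force: [-0.4, 0.7, 0.3]
width: 0.0448
finger_force: 0.0
```

>>> servo_tool(plan=[[0,0,0.01,0,0,0,45],[0,0,0.01,0,0,0,0],[0,0,0.01,0,0,0,0],[0,0,0.01,0,0,0,0],[0,0,0.01,0,0,0,0],[0,0,0.01,0,0,0,0],[0,0,0.01,0,0,0,0],[0,0,0.01,0,0,0,0],[0,0,0.01,0,0,0,0]])

```text
time: 14.22
tool_pos: [0.5389, 0.3327, 0.0226]
ee_rot: [3.141, -0.0, 2.322]
wrist_force: [-1.1, 0.2, 0.8]
width: 0.0112
finger_force: 30.0
```

Gripped this time. Now lifting, turning and carrying it to tray_two's slot.

>>> servo_tool(plan=[[0,0,-0.5,0,0,0,0],[0,0,-1,0,0,0,0],[0,0,-1,0,0,0,0],[0,0,-1,0,0,0,0],[0,0,-1,0,0,0,0]])

```text
time: 14.63
tool_pos: [0.5396, 0.333, 0.1238]
ee_rot: [3.139, 0.001, 2.322]
wrist_force: [-0.3, -1.1, -1.0]
width: 0.0111
finger_force: 30.0
```

>>> servo_tool(plan=[[0,0,-0.5,0,0,-0.472,0],[0,0,-0.5,0,0,-0.472,0],[0,0,-0.5,0,0,-0.472,0],[0,0,-0.5,0,0,-0.472,0],[0,0,-0.5,0,0,-0.472,0],[0,0,-0.5,0,0,-0.472,0],[0,0,-0.5,0,0,-0.472,0],[0,0,-0.5,0,0,-0.472,0]])

```text
time: 15.3
tool_pos: [0.5379, 0.3322, 0.1696]
ee_rot: [-3.139, -0.004, 3.06]
wrist_force: [0.2, 0.1, 0.3]
width: 0.0116
finger_force: 30.0
```

>>> servo_tool(plan=[[0.22,-1,0,0,0,0,0],[0.22,-1,0,0,0,0,0],[0.22,-1,0,0,0,0,0],[0.22,-1,0,0,0,0,0]])

```text
time: 15.63
tool_pos: [0.5079, 0.2313, 0.1714]
ee_rot: [-3.139, -0.002, 3.057]
wrist_force: [0.4, 0.4, 0.2]
width: 0.0114
finger_force: 30.0
```

>>> servo_tool(plan=[[0.44,-1,0,0,0,0,0],[0.44,-1,0,0,0,0,0],[0.44,-1,0,0,0,0,0],[0.44,-1,0.5,0,0,0,0],[0.44,-1,1,0,0,0,0],[0.44,-1,1,0,0,0,0],[0.44,-1,1,0,0,0,0],[0.44,-1,1,0,0,0,0]])

```text
time: 16.3
tool_pos: [0.4568, 0.1388, 0.0713]
ee_rot: [-3.141, -0.003, 3.062]
wrist_force: [-0.1, 0.4, -0.4]
width: 0.0113
finger_force: 30.0
```

Run:
```python
from h import *
o=robot.get_obs();print(o["time"],o["tool_pos"],o["ee_rot"],o["width"]);r=np.radians(175.5)
a=save("wrist","w6.png");cv2.imwrite("pics/w6b.png",cv2.resize(a[:,:,::-1],(800,600),interpolation=cv2.INTER_CUBIC))
legs([(.4574,.1303,.027,r)])
```

```text
16.3 [0.45680241 0.13884762 0.0713268 ] [-3.14126234e+00 -2.91361941e-03  3.06241154e+00] 0.011305217540947864
1 x [0.001, -0.088, 0.461] az -0.0 rows~ 3
```

View pics/w6b.png

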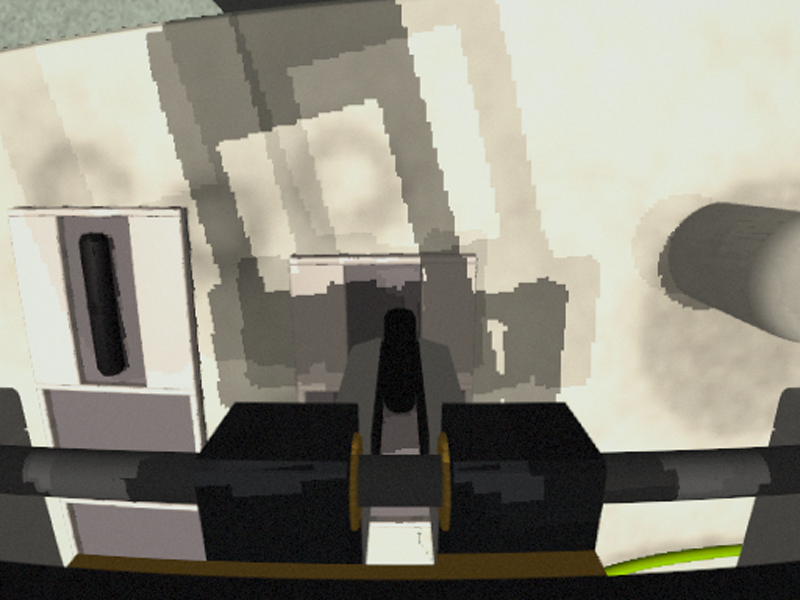

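The long bar lies centred in its slot, at (103,305). Tray_two's near edge runs from (290,257) to (477,257), so the short bar must shift about 8–9 mm to the left, which matches the computed value.

>>> servo_tool(plan=[[0,-0.09,0.1,0,0,0,0],[0,-0.09,0.3,0,0,0,0],[0,-0.09,0.45,0,0,0,0],[0,-0.09,0.45,0,0,0,0],[0,-0.09,0.45,0,0,0,0],[0,-0.09,0.45,0,0,0,30],[0,-0.09,0.45,0,0,0,30],[0,-0.09,0.45,0,0,0,30],[0,-0.09,0.45,0,0,0,30]])

```text
time: 17.1
tool_pos: [0.4574, 0.1296, 0.0283]
ee_rot: [3.141, 0.002, 3.063]
wrist_force: [0.2, 0.9, 0.2]
width: 0.0295
finger_force: 0.0
```

>>> servo_tool(plan=[[0,0,-0.4,0,0,0,80],[0,0,-1,0,0,0,80],[0,0,-1,0,0,0,80],[0,0,-1,0,0,0,80],[0,0,-1,0,0,0,80]])

```text
time: 17.52
tool_pos: [0.4577, 0.1297, 0.129]
ee_rot: [3.141, 0.004, 3.063]
wrist_force: [-0.9, -0.4, -0.2]
width: 0.0597
finger_force: 0.0
```

Run:
```python
from h import *
o=robot.get_obs();print(o["time"],o["tool_pos"],o["ee_rot"],o["width"]);r=np.radians(175.5)
print(bar("bar_short"))
legs([(.434,.23,.2,r),(.434,.297,.2,r)])
```

```text
17.5167 [0.45773082 0.12968573 0.12904451] [3.14069749 0.00362423 3.0634322 ] 0.0596509048760895
[]Traceback (most recent call last):
  File "<stdin>", line 3, in <module>
  File "h.py", line 35, in bar
    cx,cy,W,H=map(int,f[0]["extent"])
                      ~^^^
IndexError: list index out of range
```

>>> servo_tool(plan=[[0,0,-0.7,0,0,0,85],[0.19,0.82,-0.7,0,0,0,85],[0.19,0.82,-0.7,0,0,0,85],[0.19,0.82,-0.7,0,0,0,85],[0.19,0.82,-0.7,0,0,0,85]])

```text
time: 18.03
tool_pos: [0.4434, 0.2143, 0.1964]
ee_rot: [-3.141, -0.002, 3.067]
wrist_force: [0.3, -0.6, -0.2]
width: 0.0847
finger_force: 0.0
```

Run:
```python
from h import *
o=robot.get_obs();print(o["time"],o["tool_pos"],o["ee_rot"],o["width"]);r=np.radians(175.5)
a=save("wrist","w7.png");cv2.imwrite("pics/w7b.png",cv2.resize(a[:,:,::-1],(800,600),interpolation=cv2.INTER_CUBIC))
hsv=cv2.cvtColor(a,cv2.COLOR_RGB2HSV);m=((hsv[...,0]>95)&(hsv[...,0]<125)&(hsv[...,1]>120)&(hsv[...,2]>60)).astype(np.uint8)
k,l,s,c=cv2.connectedComponentsWithStats(m);i=1+s[1:,4].argmax();print(s[i],c[i]);P=at("wrist",c[i],.1);print("bottle at cap",P)
for n in["bar_short","bottle"]:print(n,robot.find_in(n,"wrist")[:2])
legs([(P[0],P[1],.2,r)])
```

```text
18.0333 [0.44343171 0.21431486 0.19636518] [-3.14099231e+00 -1.79116069e-03  3.06725260e+00] 0.08466573611166546
[ 329  158   39   37 1061] [348.57115928 176.1602262 ]
bottle at cap [0.43253477 0.29257636 0.1       ]
bar_short [{'extent': [182.6, 194.3, 11.2, 33.4], 'conf': 0.84}]
bottle [{'extent': [334.9, 167.9, 61.3, 62.9], 'conf': 0.96}]
1 x [0.173, 0.799, -0.048] az -0.0 rows~ 3
```

View pics/w7b.png

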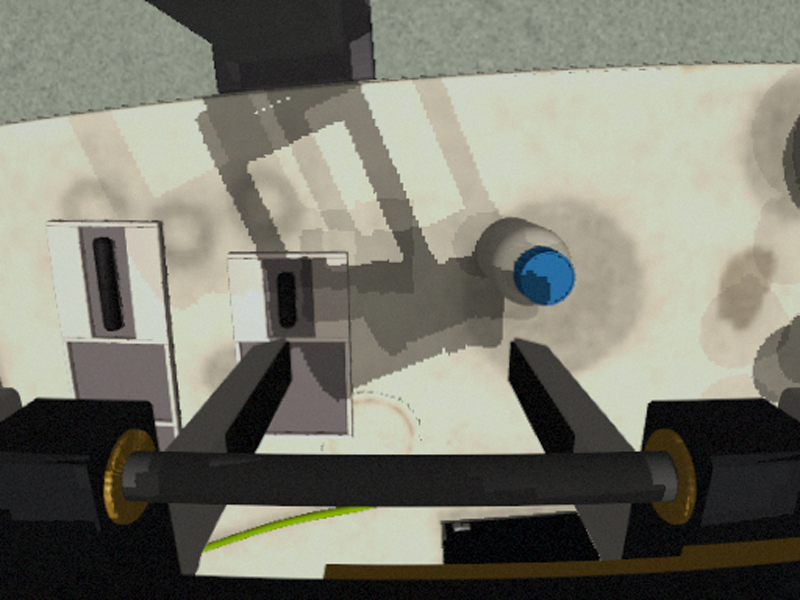

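Both bars lie in their slots, at (107,285) and (287,300). The bottle's cap is at (545,276). Moving above the bottle.

>>> servo_tool(plan=[[0.17,0.8,0,0,0,0,85],[0.17,0.8,0,0,0,0,85],[0.17,0.8,0,0,0,0,85],[0.17,0.8,0,0,0,0,85],[0.17,0.8,0,0,0,0,85]])

```text
time: 18.6
tool_pos: [0.4335, 0.2924, 0.1962]
ee_rot: [-3.139, -0.002, 3.062]
wrist_force: [-0.7, 0.0, -0.2]
width: 0.0852
finger_force: 0.0
```

```bash
cat >> h.py <<'E'
def blue(z):
    a=robot.snapshot("wrist");hsv=cv2.cvtColor(a,cv2.COLOR_RGB2HSV);m=((hsv[...,0]>95)&(hsv[...,0]<130)&(hsv[...,1]>120)&(hsv[...,2]>60)).astype(np.uint8)
    k,l,s,c=cv2.connectedComponentsWithStats(m);i=1+s[1:,4].argmax();print(s[i],c[i]);P=at("wrist",c[i],z);print("blue",P);return P
E
python3 - <<'E'
from h import *
o=robot.get_obs();print(o["time"],o["tool_pos"],o["ee_rot"],o["width"])
P=blue(.1);r=np.radians(175.5)
legs([(P[0],P[1],.05,r)])
E
```

```text
18.6 [0.43351971 0.29238296 0.19621187] [-3.13943976e+00 -1.65232587e-03  3.06235487e+00] 0.08518532614017833
[242 176  35  37 966] [258.95962733 194.99068323]
blue [0.43384166 0.29565636 0.1       ]
2 x [0.001, 0.017, 0.733] az -0.001 rows~ 3
```

>>> servo_tool(plan=[[0,0.03,0.2,0,0,0,85],[0,0.03,0.5,0,0,0,85],[0,0.03,0.75,0,0,0,85],[0,0.03,0.75,0,0,0,85]])

```text
time: 18.98
tool_pos: [0.4309, 0.2933, 0.1164]
ee_rot: [-3.135, -0.009, 3.061]
wrist_force: [-2.0, -0.1, -1.2]
width: 0.0849
finger_force: 0.0
```

>>> servo_tool(plan=[[0,0,0.3,0,0,0,85],[0,0,0.7,0,0,0,85],[0,0,0.7,0,0,0,85],[0,0,0.7,0,0,0,85],[0,0,0.7,0,0,0,40],[0,0,0.7,0,0,0,40],[0,0,0.7,0,0,0,40],[0,0,0.7,0,0,0,40],[0,0,0.7,0,0,0,40],[0,0,0.7,0,0,0,40],[0,0,0.7,0,0,0,40]])

```text
time: 19.9
tool_pos: [0.4342, 0.2969, 0.0534]
ee_rot: [3.141, 0.001, 3.064]
wrist_force: [-0.2, -1.0, 3.8]
width: 0.0488
finger_force: 30.0
```

>>> servo_tool(plan=[[0,0,-0.3,0,0,0,40],[0,0,-0.7,0,0,0,40],[0,0,-0.7,0,0,0,40],[0,0,-0.7,0,0,0,40]])

```text
time: 20.23
tool_pos: [0.4355, 0.2979, 0.1255]
ee_rot: [3.138, 0.005, 3.063]
wrist_force: [-0.3, -0.5, -1.0]
width: 0.0488
finger_force: 30.0
```

Run:
```python
from h import *
o=robot.get_obs();print(o["time"],o["tool_pos"],o["ee_rot"],o["width"],o["wrist_force"])
r=np.radians(174.6)
legs([(.5172,-.0125,.12,r)])
```

```text
20.2333 [0.43547817 0.2978617  0.12549493] [3.13792676 0.00534913 3.06349765] 0.0488047741139654 [-0.34723789 -0.48389694 -0.97016625]
4 x [-0.264, -0.758, 0.014] az 0.01 rows~ 3
```

>>> servo_tool(plan=[[-0.264,-0.76,0,0,0,0,40],[-0.264,-0.76,0,0,0,0,40],[-0.264,-0.76,0,0,0,0,40]])

```text
time: 20.48
tool_pos: [0.4545, 0.2137, 0.1206]
ee_rot: [-3.137, -0.002, 3.058]
wrist_force: [-0.0, 1.1, 0.0]
width: 0.0482
finger_force: 30.0
```

>>> servo_tool(plan=[[-0.264,-0.76,0,0,0,0,40],[-0.264,-0.76,0,0,0,0,40],[-0.264,-0.76,0,0,0,0,40]])

```text
time: 20.73
tool_pos: [0.4749, 0.1358, 0.1207]
ee_rot: [-3.137, -0.002, 3.057]
wrist_force: [-0.2, 0.9, -0.3]
width: 0.0487
finger_force: 30.0
```

>>> servo_tool(plan=[[-0.264,-0.76,0,0,0,0,40],[-0.264,-0.76,0,0,0,0,40],[-0.264,-0.76,0,0,0,0,40]])

```text
time: 20.98
tool_pos: [0.4954, 0.0583, 0.1209]
ee_rot: [-3.138, -0.001, 3.057]
wrist_force: [0.7, 0.6, -1.3]
width: 0.0486
finger_force: 30.0
```

>>> servo_tool(plan=[[-0.264,-0.76,0,0,0,0.01,40],[-0.264,-0.76,0,0,0,0.01,40],[-0.264,-0.76,0,0,0,0.01,40],[-0.264,-0.76,0,0,0,0.01,40],[-0.264,-0.76,0,0,0,0.01,40]])

```text
time: 21.4
tool_pos: [0.5146, -0.0136, 0.1212]
ee_rot: [3.14, -0.003, 3.047]
wrist_force: [1.0, -0.5, -0.9]
width: 0.0488
finger_force: 30.0
```

Run:
```python
from h import *
o=robot.get_obs();print(o["time"],o["tool_pos"],o["ee_rot"],o["width"],o["wrist_force"])
r=np.radians(174.6)
a=save("wrist","w8.png");cv2.imwrite("pics/w8b.png",cv2.resize(a[:,:,::-1],(800,600),interpolation=cv2.INTER_CUBIC))
legs([(.5172,-.0125,.057,r)])
```

```text
21.4 [ 0.51457068 -0.0135779   0.121207  ] [ 3.14036813e+00 -2.61358181e-03  3.04727024e+00] 0.04878325525668454 [ 0.97531376 -0.54634847 -0.9083442 ]
1 x [-0.025, 0.009, 0.645] az 0.001 rows~ 3
```

View pics/w8b.png

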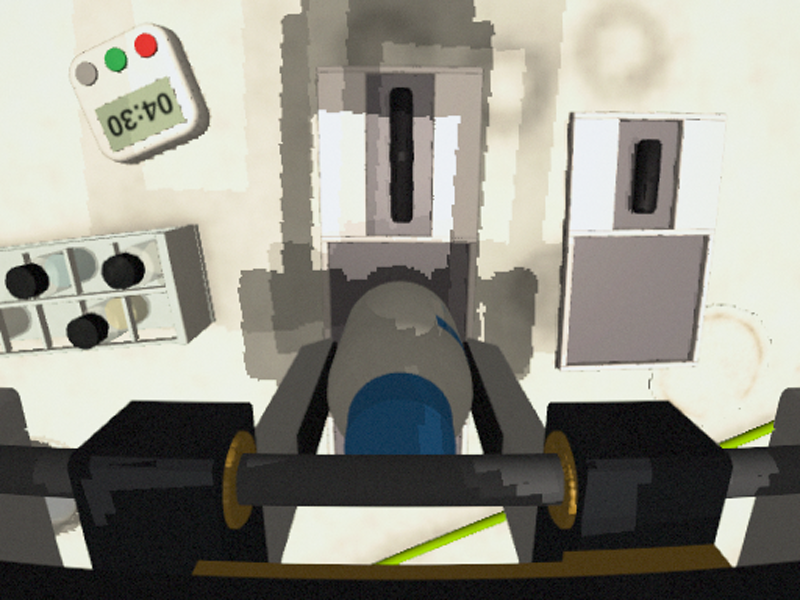

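The bottle hangs upright over the middle compartment, in line with the tray (near edge at row 68, rib at row 239). Tray_two is fully visible, with corners (572,113), (726,114), (692,367) and (557,368). Next I'll refine the tray poses.

Run:
```python
from h import *
s=512/800
ref=[("three",[(318,68,-118,-44),(482,69,-118,44),(322,239,-26,-43),(478,239,-26,43)]),("two",[(572,113,-75,-44),(726,114,-75,44),(692,367,75,44),(557,368,75,-44),(566,233,-9,-44),(708,233,-9,44)])]
for n,l in ref:
    W=np.array([at("wrist",(u*s,v*s),.008)[:2] for u,v,_,_ in l]);B=np.array([(x,y) for *_,x,y in l])/1000
    wc,bc=W.mean(0),B.mean(0);H=(B-bc).T@(W-wc);yaw=np.arctan2(H[0,1]-H[1,0],H[0,0]+H[1,1])
    R=np.array([[np.cos(yaw),-np.sin(yaw)],[np.sin(yaw),np.cos(yaw)]]);t=wc-R@bc
    print(n,t.round(4),np.degrees(yaw).round(2),"res mm",((W-(B@R.T+t))*1000).round(1).tolist())
    for x in ([-.071,.009,.08] if n=="three" else [-.041,.032]):print(x,(R@[x,0]+t).round(4))
```

```text
three [ 0.5078 -0.0113] -5.45 res mm [[0.7, 0.8], [0.9, -1.0], [-0.8, -0.7], [-0.8, 0.9]]
-0.071 [ 0.4371 -0.0046]
0.009 [ 0.5167 -0.0122]
0.08 [ 0.5874 -0.0189]
two [0.4984 0.1272] -4.8 res mm [[1.6, 0.2], [0.0, 0.6], [-0.6, -0.6], [-1.8, 1.5], [0.5, 0.8], [0.2, -2.5]]
-0.041 [0.4575 0.1306]
0.032 [0.5303 0.1245]
```

>>> servo_tool(plan=[[-0.022,0.012,0.2,0,0,0,40],[-0.022,0.012,0.4,0,0,0,40],[-0.022,0.012,0.55,0,0,0,40],[-0.022,0.012,0.62,0,0,0,40],[-0.022,0.012,0.64,0,0,0,40],[-0.022,0.012,0.64,0,0,0,40],[-0.022,0.012,0.64,0,0,0,40]])

```text
time: 22.03
tool_pos: [0.5183, -0.013, 0.0594]
ee_rot: [3.141, 0.002, 3.048]
wrist_force: [-1.1, 0.2, -1.2]
width: 0.0484
finger_force: 30.0
```

>>> servo_tool(plan=[[0,0,0.01,0,0,0,40],[0,0,0.02,0,0,0,40],[0,0,0.02,0,0,0,40],[0,0,0.02,0,0,0,40]])

```text
time: 22.37
tool_pos: [0.5179, -0.0136, 0.0569]
ee_rot: [3.142, 0.001, 3.048]
wrist_force: [0.5, -0.3, -0.3]
width: 0.0483
finger_force: 30.0
```

>>> servo_tool(plan=[[0,0,0,0,0,0,85],[0,0,0,0,0,0,85],[0,0,0,0,0,0,85],[0,0,0,0,0,0,85],[0,0,0,0,0,0,85],[0,0,0,0,0,0,85]])

```text
time: 22.87
tool_pos: [0.5177, -0.0135, 0.0565]
ee_rot: [3.142, 0.0, 3.048]
wrist_force: [0.7, -0.2, -0.1]
width: 0.0837
finger_force: 0.0
```

>>> servo_tool(plan=[[0,0,-0.2,0,0,0,85],[0,0,-0.6,0,0,0,85],[0,0,-1,0,0,0,85],[0,0,-1,0,0,0,85],[0,0,-1,0,0,0,85]])

```text
time: 23.28
tool_pos: [0.5197, -0.0138, 0.16]
ee_rot: [-3.141, 0.007, 3.048]
wrist_force: [-0.8, 0.1, -1.3]
width: 0.085
finger_force: 0.0
```

>>> servo_tool(plan=[[-0.8,-0.9,0,0,0,0,85],[-0.8,-0.9,0,0,0,0,85],[-0.8,-0.9,0,0,0,0,85],[-0.8,-0.9,0,0,0,0,85],[-0.8,-0.9,0,0,0,0,85],[-0.8,-0.9,0,0,0,0,85]])

```text
time: 23.78
tool_pos: [0.5877, -0.1101, 0.1545]
ee_rot: [3.14, -0.004, 3.047]
wrist_force: [0.1, 0.2, 0.2]
width: 0.0851
finger_force: 0.0
```

Run:
```python
from h import *
o=robot.get_obs();print(o["time"],o["tool_pos"],o["ee_rot"],o["width"],o["joint_positions"])
a=save("wrist","w9.png");cv2.imwrite("pics/w9b.png",cv2.resize(a[:,:,::-1],(800,600),interpolation=cv2.INTER_CUBIC))
for n in["cap","bottle","timer","beaker_tall"]:print(n,[(round(q["conf"],2),np.round(q["extent"]).tolist(),np.round(at("wrist",q["extent"][:2],0.015)[:2],3).tolist()) for q in robot.find_in(n,"wrist")][:2])
P=blue(.03)
legs([(P[0],P[1],.157,np.radians(174.6))])
```

```text
23.7833 [ 0.58773418 -0.11005373  0.1545    ] [ 3.1401972  -0.00376476  3.04740291] 0.08509720985189513 [-2.80284273e-01  2.18198582e-01  1.35684416e+00  6.74793862e-04
  1.57050785e+00 -1.75688976e+00]
cap [(0.69, [234.0, 206.0, 55.0, 58.0], [0.609, -0.133])]
bottle [(0.67, [367.0, 100.0, 87.0, 68.0], [0.518, 0.004])]
timer [(0.89, [198.0, 7.0, 49.0, 14.0], [0.423, -0.145])]
beaker_tall [(0.68, [74.0, 236.0, 123.0, 77.0], [0.628, -0.307])]
[ 206  182   51   52 1974] [230.90324215 208.74670719]
blue [ 0.60835783 -0.13449191  0.03      ]
1 x [-0.22, -0.229, -0.001] az 0.001 rows~ 2
```

View pics/w9b.png

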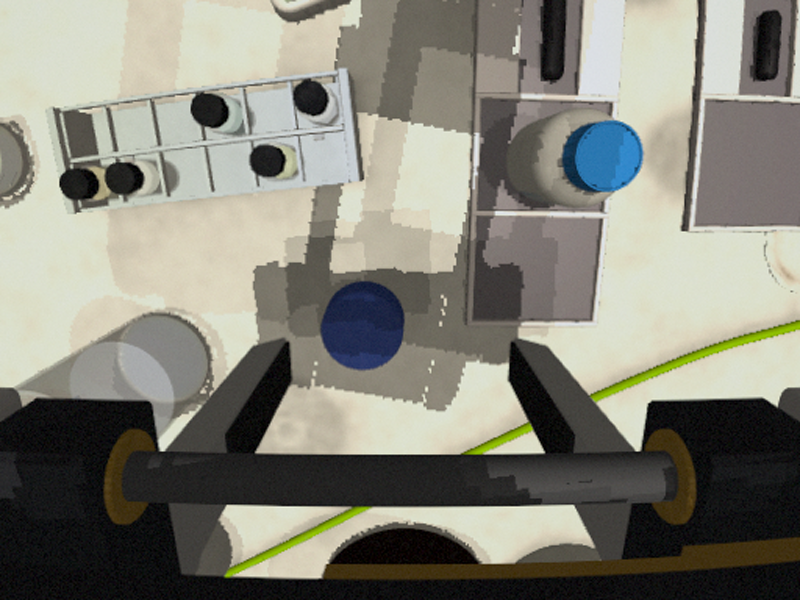

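The bottle stands in the middle compartment and the cap is at (363,325). The tall beaker is at (150,370), so I need its clearance from the gripper body.

Run:
```python
from h import *
s=512/800
for u,v,z in [(212,360,0),(115,350,0),(165,315,0),(172,372,.135),(70,380,.135),(122,343,.135),(160,355,0),(330,560,.1)]: print((u,v,z),at("wrist",(u*s,v*s),z)[:2].round(3))
```

```text
(212, 360, 0) [ 0.633 -0.245]
(115, 350, 0) [ 0.62  -0.314]
(165, 315, 0) [ 0.598 -0.271]
(172, 372, 0.135) [ 0.588 -0.202]
(70, 380, 0.135) [ 0.588 -0.248]
(122, 343, 0.135) [ 0.574 -0.221]
(160, 355, 0) [ 0.626 -0.281]
(330, 560, 0.1) [ 0.719 -0.159]
```

>>> servo_tool(plan=[[-0.22,-0.24,0,0,0,0,75],[-0.22,-0.24,0.4,0,0,0,75],[-0.22,-0.24,0.7,0,0,0,75],[-0.22,-0.24,0.8,0,0,0,75],[-0.22,-0.24,0.8,0,0,0,75],[-0.22,-0.24,0.8,0,0,0,75]])

```text
time: 24.58
tool_pos: [0.6084, -0.1362, 0.0769]
ee_rot: [3.141, -0.0, 3.048]
wrist_force: [0.3, -1.0, -0.1]
width: 0.0751
finger_force: 0.0
```

Run:
```python
from h import *
o=robot.get_obs();print(o["time"],o["tool_pos"],o["ee_rot"],o["width"],o["wrist_force"])
P=blue(.03)
legs([(P[0],P[1],.025,np.radians(174.6))])
```

```text
24.5833 [ 0.60844917 -0.13617846  0.0769422 ] [ 3.14145504e+00 -9.10498660e-05  3.04820685e+00] 0.07505967392116833 [ 0.2878472  -0.95502193 -0.09383382]
[ 222  172   71   76 4191] [256.71319494 209.99522787]
blue [ 0.60744045 -0.1348476   0.03      ]
1 x [0.022, 0.015, 0.535] az 0.001 rows~ 3
```

>>> servo_tool(plan=[[0.01,0.01,0.25,0,0,0,75],[0.01,0.01,0.53,0,0,0,75],[0.01,0.01,0.53,0,0,0,75],[0.01,0.01,0.53,0,0,0,75],[0.01,0.01,0.53,0,0,0,40],[0.01,0.01,0.53,0,0,0,40],[0.01,0.01,0.53,0,0,0,40],[0.01,0.01,0.53,0,0,0,40],[0.01,0.01,0.53,0,0,0,40],[0.01,0.01,0.53,0,0,0,40]])

```text
time: 25.47
tool_pos: [0.6088, -0.1358, 0.0254]
ee_rot: [-3.141, 0.003, 3.048]
wrist_force: [-0.4, 1.0, 7.0]
width: 0.0518
finger_force: 30.0
```

>>> servo_tool(plan=[[0,0,0,0,0,0,40],[0,0,-0.3,0,0,0,40],[0,0,-0.6,0,0,0,40],[0,0,-0.6,0,0,0,40],[0,0,-0.6,0,0,0,40],[0,0,-0.6,0,0,0,40]])

```text
time: 25.97
tool_pos: [0.6071, -0.1354, 0.0826]
ee_rot: [3.141, -0.001, 3.048]
wrist_force: [-0.5, 0.3, -0.7]
width: 0.0517
finger_force: 30.0
```

Run:
```python
from h import *
legs([(.5874,-.0189,.085,np.radians(174.6))])
```

```text
2 x [0.153, 0.571, -0.012] az 0.0 rows~ 3
```

>>> servo_tool(plan=[[0.145,0.57,0,0,0,0,40],[0.145,0.57,0,0,0,0,40],[0.145,0.57,0,0,0,0,40]])

```text
time: 26.22
tool_pos: [0.5964, -0.0737, 0.0807]
ee_rot: [3.139, -0.005, 3.051]
wrist_force: [-0.3, 0.3, -0.6]
width: 0.0518
finger_force: 30.0
```

>>> servo_tool(plan=[[0.145,0.57,0,0,0,0,40],[0.145,0.57,0,0,0,0,40],[0.145,0.57,0,0,0,0,40],[0.145,0.57,0.2,0,0,0,40],[0.145,0.57,0.4,0,0,0,40],[0.145,0.57,0.5,0,0,0,40],[0.145,0.57,0.5,0,0,0,40],[0.145,0.57,0.5,0,0,0,40]])

```text
time: 26.88
tool_pos: [0.5888, -0.0201, 0.0324]
ee_rot: [-3.141, -0.002, 3.047]
wrist_force: [0.5, 1.2, -0.3]
width: 0.0517
finger_force: 30.0
```

Run:
```python
from h import *
o=robot.get_obs();print(o["time"],o["tool_pos"],o["ee_rot"],o["width"],o["wrist_force"])
a=save("wrist","wa.png");cv2.imwrite("pics/wab.png",cv2.resize(a[:,:,::-1],(800,600),interpolation=cv2.INTER_CUBIC))
legs([(.5885,-.0189,.0288,np.radians(174.6))])
```

```text
26.8833 [ 0.58882535 -0.02010225  0.03243181] [-3.14133919e+00 -2.34475100e-03  3.04681979e+00] 0.05167682847237804 [ 0.45850768  1.24616673 -0.28943285]
1 x [0.011, 0.01, 0.047] az -0.0 rows~ 2
```

View pics/wab.png

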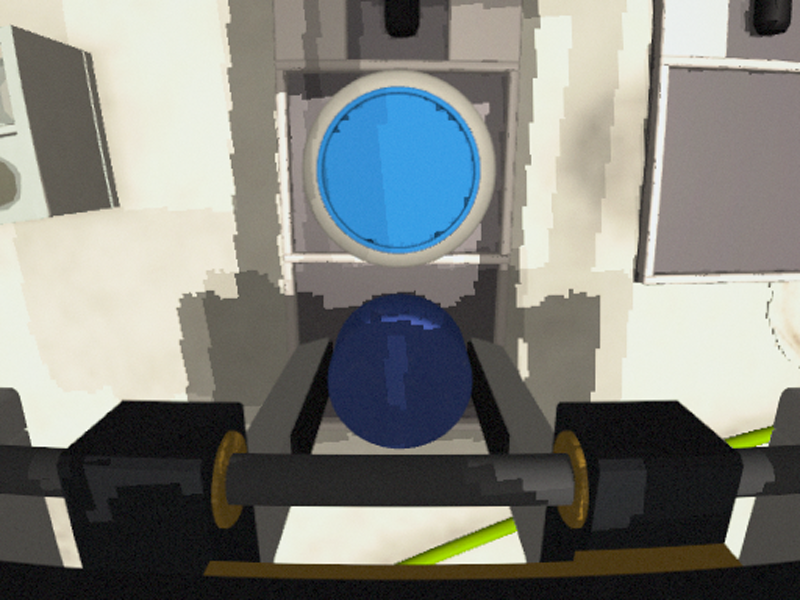

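The bottle stands centred in the middle compartment, at (398,168). The cap is over the far compartment, at (400,370). Lowering and releasing.

>>> servo_tool(plan=[[0.005,0.01,0.02,0,0,0,40],[0.005,0.01,0.04,0,0,0,40],[0.005,0.01,0.04,0,0,0,40],[0.005,0.01,0.04,0,0,0,40],[0.005,0.01,0.04,0,0,0,40],[0.005,0.01,0.04,0,0,0,70],[0.005,0.01,0.04,0,0,0,70],[0.005,0.01,0.04,0,0,0,70],[0.005,0.01,0.04,0,0,0,70]])

```text
time: 27.68
tool_pos: [0.589, -0.0182, 0.0296]
ee_rot: [3.142, 0.0, 3.048]
wrist_force: [0.1, 0.0, 0.5]
width: 0.0697
finger_force: 0.0
```

>>> servo_tool(plan=[[0,0,-0.2,0,0,0,85],[0,0,-0.6,0,0,0,85],[0,0,-1,0,0,0,85],[0,0,-1,0,0,0,85],[0,0,-1,0,0,0,85]])

```text
time: 28.1
tool_pos: [0.5912, -0.0185, 0.1335]
ee_rot: [-3.141, 0.008, 3.048]
wrist_force: [0.1, 0.1, -0.1]
width: 0.0851
finger_force: 0.0
```

Run:
```python
from h import *
o=robot.get_obs();print(o["time"],o["tool_pos"],o["ee_rot"],o["width"],o["wrist_force"])
for n in["beaker","beaker_tall"]:
    for c in["top","side"]:
        robot.snapshot(c);print(n,c,[(round(q["conf"],2),np.round(q["extent"]).tolist(),np.round(at(c,q["extent"][:2],0.03)[:2],3).tolist()) for q in robot.find_in(n,c)][:2])
r=np.radians(174.6);p=o["tool_pos"]
legs([(p[0],p[1],.2,r),(.46,-.30,.2,r)])
```

```text
28.1 [ 0.59122699 -0.01849642  0.13353586] [-3.14137452  0.00799921  3.04773932] 0.08510022294309028 [ 0.09013491  0.11829375 -0.12986641]
beaker top [(0.6, [371.0, 205.0, 20.0, 20.0], [0.484, -0.374]), (0.55, [261.0, 180.0, 26.0, 29.0], [0.556, -0.025])]
beaker side [(0.76, [298.0, 247.0, 21.0, 32.0], [0.478, -0.373])]
beaker_tall top [(0.88, [343.0, 156.0, 28.0, 32.0], [0.639, -0.286])]
beaker_tall side [(0.64, [334.0, 212.0, 29.0, 49.0], [0.67, -0.199])]
1 x [-0.03, -0.001, -0.721] az 0.0 rows~ 3
3 x [0.347, -0.975, -0.0] az -0.0 rows~ 4
```

>>> servo_tool(plan=[[0,0,-0.72,0,0,0,85],[0.34,-0.97,-0.72,0,0,0,85],[0.34,-0.97,-0.72,0,0,0,85],[0.34,-0.97,-0.72,0,0,0,85],[0.34,-0.97,-0.72,0,0,0,85]])

```text
time: 28.92
tool_pos: [0.5454, -0.1156, 0.2035]
ee_rot: [-3.139, 0.003, 3.043]
wrist_force: [-0.6, -0.2, -0.5]
width: 0.0853
finger_force: 0.0
```

>>> servo_tool(plan=[[0.34,-0.97,0,0,0,0,85],[0.34,-0.97,0,0,0,0,85],[0.34,-0.97,0,0,0,0,85]])

```text
time: 29.17
tool_pos: [0.5016, -0.2073, 0.2005]
ee_rot: [-3.141, -0.002, 3.046]
wrist_force: [-0.3, 0.5, -0.0]
width: 0.0849
finger_force: 0.0
```

>>> servo_tool(plan=[[0.5,-0.97,0,0,0,0,85],[0.5,-0.97,0,0,0,0,85],[0.5,-0.97,0,0,0,0,85],[0.5,-0.97,0,0,0,0,85]])

```text
time: 29.5
tool_pos: [0.4419, -0.3, 0.2004]
ee_rot: [-3.141, -0.002, 3.042]
wrist_force: [0.4, 0.8, -0.0]
width: 0.0852
finger_force: 0.0
```

>>> servo_tool(plan=[[0,-0.6,0,0,0,0,85],[0,-0.6,0,0,0,0,85],[0,-0.6,0,0,0,0,85],[0,-0.6,0,0,0,0,85],[0,-0.6,0,0,0,0,85]])

```text
time: 29.92
tool_pos: [0.4393, -0.3551, 0.2009]
ee_rot: [3.14, -0.0, 3.049]
wrist_force: [0.0, 0.6, 0.3]
width: 0.0847
finger_force: 0.0
```

Run:
```python
from h import *
o=robot.get_obs();print(o["time"],o["tool_pos"],o["ee_rot"],o["width"],o["joint_positions"])
a=save("wrist","wb.png")
f=robot.find_in("beaker","wrist");print(f)
cx,cy,W,H=map(int,f[0]["extent"]);x0,y0=max(0,cx-75),max(0,cy-56)
print(x0,y0);b=a[y0:y0+112,x0:x0+150];cv2.imwrite("pics/wbb.png",cv2.resize(b[:,:,::-1],None,fx=5,fy=5,interpolation=cv2.INTER_CUBIC))
```

```text
29.9167 [ 0.43930246 -0.35509574  0.20085477] [ 3.13971006e+00 -4.22902077e-04  3.04897996e+00] 0.08468350069838775 [-7.80863834e-01  1.26452461e-01  1.37044837e+00  1.18879031e-03
  1.64621420e+00 -2.25895840e+00]
[{'extent': [247.1, 216.2, 49.1, 58.6], 'conf': 0.94}]
172 160
```

View pics/wbb.png

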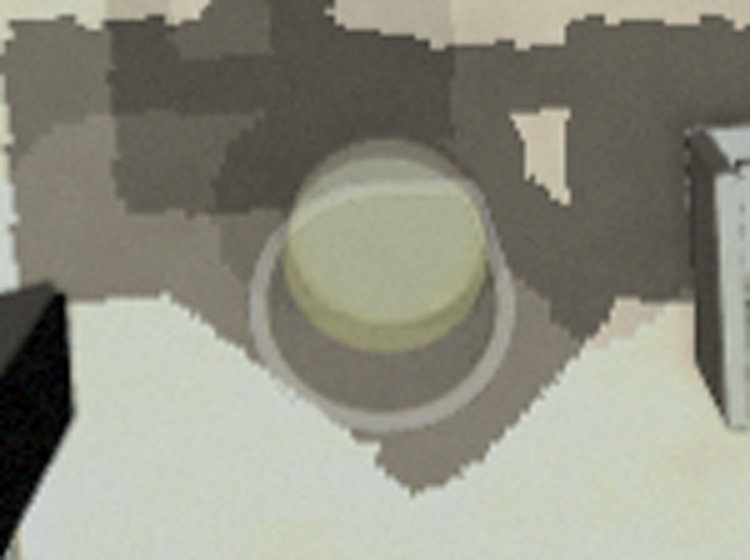

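The rim of the beaker spans crop columns 250–515 with its bottom at row 430. The spout is at the upper right, (470,183), and the rack's end is at column 690. Next I'll work out the centre and the spout direction.

Run:
```python
from h import *
f=lambda u,v,z:at("wrist",(172+u/5,160+v/5),z)[:2]
L,Rr,B,S,T=f(250,300,.06),f(515,300,.06),f(385,430,.06),f(472,182,.06),f(350,183,.06)
c=np.array([(L+Rr)/2,]).mean(0);print("rim",L,Rr,B,S,c,np.linalg.norm(L-Rr),np.linalg.norm(B-c),np.linalg.norm(S-c),np.degrees(np.arctan2(*(S-c)[::-1])))
print("base",(f(283,250,.005)+f(487,250,.005))/2,f(385,140,0),f(385,352,0),"rack",f(690,130,.0),f(720,420,0))
r=np.radians(139);o=robot.get_obs();p=o["tool_pos"]
legs([(p[0],p[1],.18,r),(c[0],c[1],.14,r)])
```

```text
rim [ 0.47466966 -0.39167713] [ 0.47968952 -0.33797209] [ 0.50578746 -0.36712841] [ 0.45402775 -0.34459704] [ 0.47717959 -0.36482461] 0.05393913680406325 0.02870048713944169 0.03074348666786411 138.85655267940106
base [ 0.48432769 -0.3659953 ] [ 0.45867672 -0.36355892] [ 0.51215485 -0.3688214 ] rack [ 0.46298416 -0.29123424] [ 0.53825744 -0.28730041]
1 x [0.0, -0.0, 0.213] az 0.397 rows~ 6
1 x [-0.35, 0.175, 0.4] az -0.0 rows~ 3
```

>>> servo_tool(plan=[[0,0,0.1,0,0,0.397,85],[0,0,0.2,0,0,0.397,85],[0,0,0.2,0,0,0.397,85],[0,0,0.2,0,0,0.397,85],[0,0,0.2,0,0,0.397,85],[0,0,0.2,0,0,0.397,85],[0,0,0.2,0,0,0.397,85]])

```text
time: 30.6
tool_pos: [0.439, -0.3557, 0.1817]
ee_rot: [3.141, 0.0, 2.429]
wrist_force: [0.6, -0.6, -0.1]
width: 0.0852
finger_force: 0.0
```

>>> servo_tool(plan=[[-0.38,0.18,0.4,0,0,0,80],[-0.38,0.18,0.4,0,0,0,80],[-0.38,0.18,0.4,0,0,0,80],[-0.38,0.18,0.4,0,0,0,80],[-0.38,0.18,0.4,0,0,0,80]])

```text
time: 31.02
tool_pos: [0.479, -0.3679, 0.1424]
ee_rot: [-3.141, 0.001, 2.426]
wrist_force: [-0.1, -0.3, 1.2]
width: 0.0801
finger_force: 0.0
```

Run:
```python
from h import *
o=robot.get_obs();print(o["time"],o["tool_pos"],o["ee_rot"],o["width"])
a=save("wrist","wc.png");cv2.imwrite("pics/wcb.png",cv2.resize(a[:,:,::-1],(800,600),interpolation=cv2.INTER_CUBIC))
print(robot.find_in("beaker","wrist")[:1])
legs([(.481,-.366,.047,np.radians(139))])
```

```text
31.0167 [ 0.47901783 -0.36793899  0.14237361] [-3.14142211e+00  7.31199126e-04  2.42558146e+00] 0.08007459574932906
[{'extent': [257.6, 191.7, 63.5, 70.3], 'conf': 0.8}]
1 x [0.001, 0.03, 0.962] az -0.001 rows~ 4
```

View pics/wcb.png

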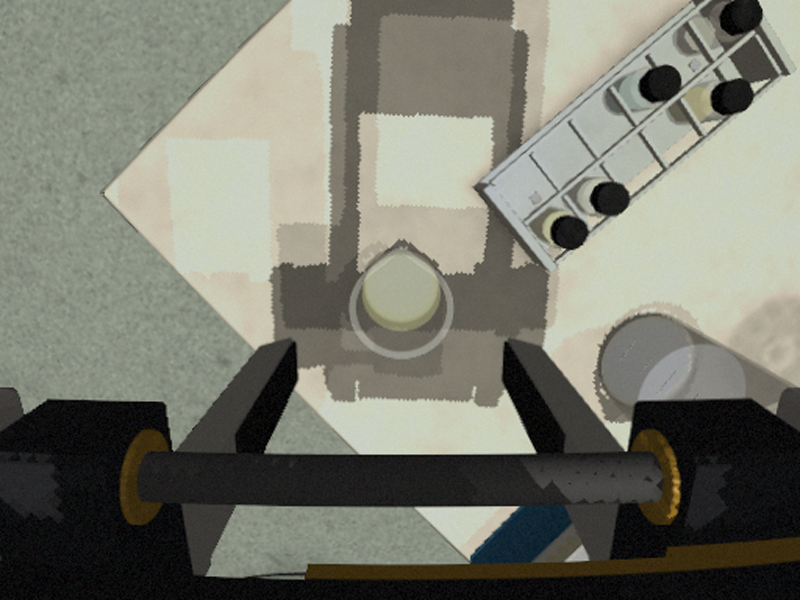

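The spout is at (402,240), straight up in the tool frame, so the grip runs across the beaker's x axis. The rim is centred at (401,306) and the fingers clear both the rack and the tall beaker. Descending.

>>> servo_tool(plan=[[0.02,0.01,0.2,0,0,0,80],[0.02,0.01,0.5,0,0,0,80],[0.02,0.01,0.75,0,0,0,80],[0.02,0.01,0.95,0,0,0,80],[0.02,0.01,0.95,0,0,0,80],[0.02,0.01,0.95,0,0,0,80],[0.02,0.01,0.95,0,0,0,80]])

```text
time: 31.7
tool_pos: [0.479, -0.3669, 0.0489]
ee_rot: [-3.142, 0.004, 2.424]
wrist_force: [-0.3, 0.1, 0.5]
width: 0.0798
finger_force: 0.0
```

>>> servo_tool(plan=[[0,0,0,0,0,0,40],[0,0,0,0,0,0,40],[0,0,0,0,0,0,40],[0,0,0,0,0,0,40],[0,0,0,0,0,0,40],[0,0,0,0,0,0,40],[0,0,0,0,0,0,40]])

```text
time: 32.28
tool_pos: [0.4786, -0.3663, 0.0472]
ee_rot: [3.142, 0.001, 2.424]
wrist_force: [0.3, -0.4, 3.6]
width: 0.053
finger_force: 30.0
```

>>> servo_tool(plan=[[0,0,-0.2,0,0,0,40],[0,0,-0.5,0,0,0,40],[0,0,-0.8,0,0,0,40],[0,0,-0.8,0,0,0,40]])

```text
time: 32.62
tool_pos: [0.4809, -0.3683, 0.1335]
ee_rot: [-3.141, 0.012, 2.424]
wrist_force: [1.0, -0.8, 1.5]
width: 0.053
finger_force: 30.0
```

>>> servo_tool(plan=[[0,0,-0.3,0,0,0,40],[0,0,-0.7,0,0,0,40],[0,0,-0.7,0,0,0,40],[0,0,-0.7,0,0,0,40]])

```text
time: 32.95
tool_pos: [0.4793, -0.367, 0.1991]
ee_rot: [-3.142, 0.006, 2.424]
wrist_force: [0.1, -0.5, 0.4]
width: 0.0532
finger_force: 30.0
```

>>> servo_tool(plan=[[0.2,0.28,0,0,0,0,40],[0.4,0.57,0,0,0,0,40],[0.57,0.81,0,0,0,0,40],[0.57,0.81,0,0,0,0,40]])

```text
time: 33.28
tool_pos: [0.4882, -0.2622, 0.1939]
ee_rot: [3.139, -0.006, 2.429]
wrist_force: [0.3, 0.6, -0.5]
width: 0.0529
finger_force: 30.0
```

>>> servo_tool(plan=[[0.2,0.28,0,0,0,0,40],[0.4,0.57,0,0,0,0,40],[0.57,0.81,0,0,0,0,40],[0.57,0.81,0,0,0,0,40]])

```text
time: 33.62
tool_pos: [0.4985, -0.1646, 0.1944]
ee_rot: [3.14, -0.004, 2.429]
wrist_force: [-0.1, 0.2, -1.3]
width: 0.0533
finger_force: 30.0
```

>>> servo_tool(plan=[[0.2,0.28,0,0,0,0,40],[0.4,0.57,0,0,0,0,40],[0.57,0.81,0,0,0,0,40],[0.57,0.81,0,0,0,0,40]])

```text
time: 33.95
tool_pos: [0.5089, -0.0669, 0.1947]
ee_rot: [3.141, -0.004, 2.429]
wrist_force: [-0.2, -0.1, -0.5]
width: 0.0531
finger_force: 30.0
```

>>> servo_tool(plan=[[0.2,0.28,0,0,0,0,40],[0.4,0.57,0,0,0,0,40],[0.57,0.81,0,0,0,0,40],[0.57,0.81,0,0,0,0,40]])

```text
time: 34.28
tool_pos: [0.5194, 0.031, 0.1948]
ee_rot: [3.142, -0.003, 2.428]
wrist_force: [-0.2, -0.6, 0.3]
width: 0.0533
finger_force: 30.0
```

>>> servo_tool(plan=[[0.2,0.28,0,0,0,0,40],[0.4,0.57,0,0,0,0,40],[0.55,0.8,0,0,0,0,40],[0.55,0.8,0,0,0,0,40],[0.55,0.8,0,0,0,0,40]])

```text
time: 34.7
tool_pos: [0.5308, 0.1236, 0.195]
ee_rot: [-3.139, -0.0, 2.425]
wrist_force: [-0.4, 0.4, -0.1]
width: 0.0528
finger_force: 30.0
```

Run:
```python
from h import *
o=robot.get_obs();print(o["time"],o["tool_pos"],o["ee_rot"],o["width"])
legs([(.5303,.1245,.0508,np.radians(139))])
```

```text
34.7 [0.53076371 0.12362327 0.19496877] [-3.13891704e+00 -3.58857352e-04  2.42518641e+00] 0.05277336050191858
2 x [0.005, 0.002, 0.721] az -0.001 rows~ 3
```

>>> servo_tool(plan=[[0,0,0.3,0,0,0,40],[0,0,0.6,0,0,0,40],[0,0,0.9,0,0,0,40],[0,0,0.9,0,0,0,40],[0,0,0.9,0,0,0,40]])

```text
time: 35.12
tool_pos: [0.5293, 0.1223, 0.1043]
ee_rot: [-3.137, -0.003, 2.422]
wrist_force: [0.6, 0.7, 0.5]
width: 0.053
finger_force: 30.0
```

>>> servo_tool(plan=[[0,0,0.2,0,0,0,40],[0,0,0.4,0,0,0,40],[0,0,0.5,0,0,0,40],[0,0,0.5,0,0,0,40],[0,0,0.5,0,0,0,40],[0,0,0.5,0,0,0,40]])

```text
time: 35.62
tool_pos: [0.5321, 0.1244, 0.0586]
ee_rot: [3.139, 0.002, 2.424]
wrist_force: [-0.1, -1.7, -0.2]
width: 0.0531
finger_force: 30.0
```

>>> servo_tool(plan=[[-0.01,0,0.04,0,0,0,40],[-0.01,0,0.065,0,0,0,40],[-0.01,0,0.065,0,0,0,40],[-0.01,0,0.065,0,0,0,40],[-0.01,0,0.065,0,0,0,40]])

```text
time: 36.03
tool_pos: [0.5316, 0.1239, 0.0503]
ee_rot: [3.141, 0.0, 2.424]
wrist_force: [0.3, 0.8, -0.5]
width: 0.0529
finger_force: 30.0
```

Down on the floor. Releasing, retreating and checking.

>>> servo_tool(plan=[[0,0,0,0,0,0,80],[0,0,0,0,0,0,80],[0,0,0,0,0,0,80],[0,0,0,0,0,0,80],[0,0,0,0,0,0,80],[0,0,0,0,0,0,80]])

```text
time: 36.53
tool_pos: [0.5313, 0.1239, 0.0499]
ee_rot: [-3.142, -0.0, 2.424]
wrist_force: [-0.1, -0.3, -0.1]
width: 0.0799
finger_force: 0.0
```

>>> servo_tool(plan=[[0,0,-0.2,0,0,0,80],[0,0,-0.5,0,0,0,80],[0,0,-0.9,0,0,0,80],[0,0,-1,0,0,0,80],[0,0,-1,0,0,0,80]])

```text
time: 36.95
tool_pos: [0.5341, 0.1242, 0.1549]
ee_rot: [3.134, 0.006, 2.424]
wrist_force: [0.4, -1.0, -0.2]
width: 0.0801
finger_force: 0.0
```

>>> servo_tool(plan=[[0.4,-0.8,-0.8,0,0,-0.4,80],[0.4,-0.8,-0.8,0,0,-0.4,80],[0.4,-0.8,-0.8,0,0,-0.4,80],[0.4,-0.8,-0.8,0,0,-0.4,80],[0.4,-0.8,-0.8,0,0,-0.4,80],[0.4,-0.8,-0.8,0,0,-0.4,80],[0.4,-0.8,-0.8,0,0,-0.4,80]])

```text
time: 37.53
tool_pos: [0.448, 0.0898, 0.2281]
ee_rot: [-3.141, -0.003, 3.049]
wrist_force: [0.5, 0.1, -0.8]
width: 0.0802
finger_force: 0.0
```

Run:
```python
from h import *
o=robot.get_obs();print(o["time"],o["tool_pos"],o["ee_rot"],o["width"])
a=save("wrist","wd.png");cv2.imwrite("pics/wdb.png",cv2.resize(a[:,:,::-1],(800,600),interpolation=cv2.INTER_CUBIC))
for n in["bar_short","bar_long"]:print(n,[(round(q["conf"],2),np.round(at("wrist",q["extent"][:2],0.01)[:2],3).tolist()) for q in robot.find_in(n,"wrist")][:2])
```

```text
37.5333 [0.44797645 0.08977584 0.22814197] [-3.14121633e+00 -2.88594120e-03  3.04925884e+00] 0.08022178998453536
bar_short [(0.77, [0.459, 0.129])]
bar_long [(0.72, [0.438, -0.005])]
```

View pics/wdb.png

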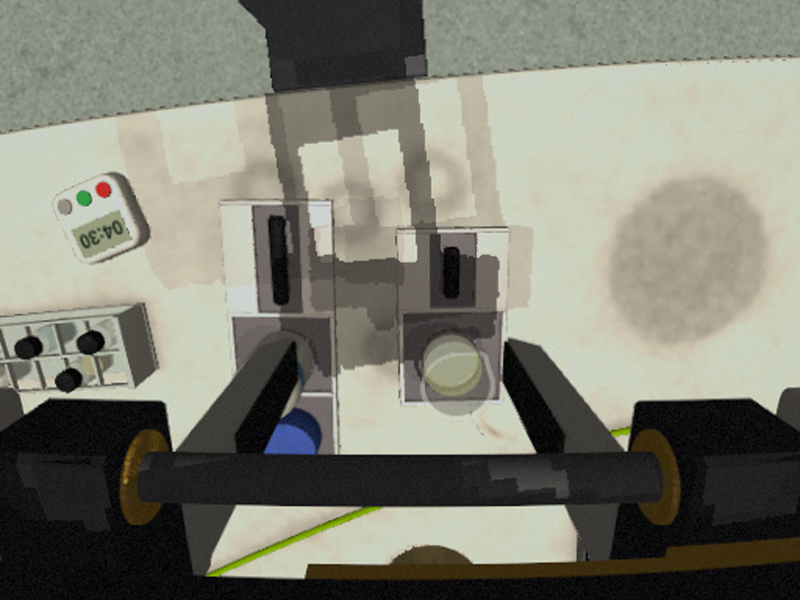

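Everything is in place: both bars are centred in their slots, the beaker stands at (452,365) inside its compartment, and the bottle and cap are in tray_three. The timer shows no sign of having moved. Handing in.

```bash
python3 -c "
from bench import robot
print(robot.close_job())"
```

```text
the job is handed in; nothing more can be done
None
```

Both stirring kits are made up and handed in at about 38 s; my last picture showed the bars and beaker in place, the bottle and cap partly hidden by a finger, and no verdict came back.

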